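Lock the end stop and clamp a row of tubes in the cam vise

TASK

First lock the vise's end stop: hold its bush still with the spanner on the two flats, the handle bearing against the lug, and turn the brass locknut clockwise until it is hard tight, without letting the stop itself turn; the spanner goes back flat on the rubber mat afterwards. Then stand every tube in the vise in one row, long sides along the jaws, the first tight against the end stop and each next one butted flush against its neighbour with no gap. Last, draw the safety bolt out and swing the cam lever fully shut so that the row is clamped, and leave all else on the bench alone.

Things in the scene. Friction and masses are not known exactly. Their poses are not given: they have to be found in the camera images.
- vise: Green cam vise fixed to the bench. Origin on the bench below the row's middle line; x points away from the robot across the jaws, y along the jaws towards the end stop. Bed 16 mm thick, x -150 to +55, y -165 to +188. Fixed jaw's face at x = +26, moving jaw's at x = -33 open (gap 59 mm), -24 shut; both y -150 to +62, top at z = 36.
- row_start (a point): Point on the bed (z = 16 mm, vise x = 0, y = +72) where the foot of the first tube's end face meets the end stop's round disc; the row runs from here along the vise's -y, tube centres 35, 105 and (if three) 175 mm away. Axes as the vise's.
- spanner_rest (a point): Middle of the top of the green pad (vise x = 0, y = +166, z = 30 mm, 36 mm long in y) that carries the spanner's handle when it points to +y from the bush. A lug stands along its +x side, face at x = +13.5, 18 mm above the pad; the handle lying along it bears on the lug when the nut is turned clockwise. Beyond y = +188 there is nothing under the handle but the bench.
- bush (a point): Axis of the end stop (vise x = 0, y = +100) at the top of its 56 mm steel disc, z = 30 mm, where the spanner's underside rests. The dark round bush on it, 48 mm across, z = 30 to 44, has two spanner flats 30 mm apart, 40 mm long, along the vise's y: the spanner is lowered on over stud and nut, handle towards +y. The bush is free: it turns with the nut unless held.
- stop_mark (a point): End of the red setting mark on the stop's disc, 30 mm from its axis, on the vise's +x side. It may not creep by more than 6 mm while the nut is tightened. If the spanner binds afterwards, ease its handle back off the lug.
- nut (a point): Centre of the top face of the brass hexagon locknut, 24 mm across flats, 26 mm tall, z = 46 to 72 mm on the stop's axis (the bare stud stands 8 mm above it). Flats face the point's +x and -x, and every 60 deg. Nut and stud pass through the spanner's open jaw, so the spanner can stay under the gripper.
- locknut (a joint): Turn of the locknut relative to the bush, rad; grows clockwise seen from above; starts between 0 and 0.8; 2.3 is hard tight, where it stops dead (above 2.18 counts). Needs about 0.4 N m and stays where it is left; re-grip as needed.
- spanner: Steel open-ended spanner lying flat on the mat, 220 mm long, about 0.3 kg. Origin at the centre of the open jaw, on the underside; the jaw opens to its +x, handle to -x. Head 14 mm thick, 60 mm wide; jaw 32.4 mm wide, flared at the mouth (x = +29), throat at x = -27. Handle a straight bar 24 mm wide, 10 mm thick, from x = -44 to -175; centre of mass at x = -60.
- spanner_end (a point): Middle of the end of the spanner's handle, 175 mm behind the jaw's centre, on the underside.
- toolmat: Black rubber tool mat fixed to the bench, 300 mm along its x, 150 mm along its y, 4 mm thick; origin under its middle. The whole centre line of the spanner, jaw centre to handle end, belongs on it at the end.
- tube1: Length of rectangular aluminium tube standing on end, open at top and bottom, with a blue scribed line: 70 mm along its x, 50 mm along its y, 50 mm tall, 4 mm walls, about 0.14 kg. Origin at the centre of its foot. Two or three of the three tubes are there; all alike, in any order, either way round.
- tube2: Length of rectangular aluminium tube standing on end, open at top and bottom, with a blue scribed line: 70 mm along its x, 50 mm along its y, 50 mm tall, 4 mm walls, about 0.14 kg. Origin at the centre of its foot. Two or three of the three tubes are there; all alike, in any order, either way round.
- tube3: Length of rectangular aluminium tube standing on end, open at top and bottom, with a blue scribed line: 70 mm along its x, 50 mm along its y, 50 mm tall, 4 mm walls, about 0.14 kg. Origin at the centre of its foot. Two or three of the three tubes are there; all alike, in any order, either way round.
- catch_knob (a point): Top of the red knob, 16 mm thick and 36 mm tall (z = 31 to 67 mm), on the yellow safety bolt in front of the cam; the bolt slides towards the vise's -x.
- catch (a joint): Travel of the safety bolt, m: 0 = in, blocking a tooth on the cam so that the lever cannot move; 0.022 = fully drawn out (above 0.017 frees the cam). About 2 N; stays where it is left.
- lever_knob (a point): Top of the black upright knob on the end of the cam lever, 21 mm thick, 42 mm tall (z = 32 to 74 mm), 90 mm from the lever's vertical pivot, which is at x = -72.5, y = -40 mm in the vise's frame.
- lever (a joint): Angle of the cam lever, rad: 0 = open (knob towards the robot), 1.25 = fully shut (lever parallel to the jaws, pointing to the vise's -y); grows anticlockwise from above. Moves the front jaw 9 mm against the tubes; needs about 3 N at the knob, some 10 N at the end; stays where it is left.
- hammer: Hammer, a bystander.
- file: File with a wooden handle, a bystander.
- screwdriver: Screwdriver, a bystander.
- trysquare: Steel try square, a bystander.
- wheel: Wooden wheel disc 72 mm across, 12 mm thick, a bystander.
- oilcan: Yellow oil bottle 110 mm tall, a bystander.
There are look-alikes about, which are no part of the job. Leave any green look-alike of the tube2 alone.

How it is judged:
By the outcome, as a careful person would: the job done as asked, in the order asked, and still so for the second after the job is handed in, with the robot touching nothing.
Of tube1, tube2, tube3 only 2 to 3 are there at a start; the rules pass over those that are not, and their reading is None.
At some moment in a run one of tube1, tube2, tube3 may be knocked a few centimetres aside while the robot is not near it.
Once in a run the grip may slacken for a moment while it holds something.
It also fails if it takes over 210 s, if anything falls off the work surface, if the arm or the gripper's body presses on something with over 40 N, if the wrist force passes 120 N, or if a joint passes its speed limit or range.

ROBOT

A 6-joint arm with a two-finger parallel gripper is mounted at the origin on the work surface. World frame = base frame: x ahead of the robot, y to its left, z up, the work surface at z = 0. Lengths are in m, angles in rad, forces in N, time in s.
With the tool pointing down it reaches from about 0.225 to 0.875 m from the base axis. Payload 3.4 kg.
Tool frame: the origin (TCP) lies midway between the tips of the shut fingers; the grasp point (between the pads) lies 19 mm behind it (manip.pinch_z is the distance from the TCP to the grasp point, in m); z points along the fingers, y is the line along which they close (so a half turn about z gives the same grasp; the last joint's range is limited). The gripper opens to 85 mm and grips with 20 to 120 N. Pads are 22 mm wide; open, the fingers measure 114 mm over their backs; the gripper's body (76 mm by 85 mm) begins 54 mm behind the grasp point. The pads swing forward as they close: fully open they stand 13 mm farther back than shut.
Start: joints at [1.083, 0.276, 1.505, -0, 1.361, -0.121], TCP at [0.206, 0.537, 0.199] pointing down, gripper open.
Joint ranges: [-2.89, 2.89], [-0.75, 2.08], [0.22, 2.7], [-1.18, 4.32], [0.11, 2.71], [-2.7, 2.7]. Speed limits (rad/s): [2.57, 2.57, 3.14, 3.14, 3.14, 3.14].

INTERFACE

Orientations are given as a unit quaternion [w, x, y, z].
In Python, from rig import manip gives the robot as it stands.
- The arm moves only by the tool carry_out, never from a script. Its arguments are lists of equal length, an entry for each row: "delta_pos": the shift along the tool's x, y, z scaled (see below), a list of three; "turn": the turn, a rotation vector about the tool's x, y, z scaled (see below), a list of three; "claw": the closure, from -1 (fully open) to 1 (shut). A call has 1 to 12 rows; each row is the pose to reach, as a shift and turn from the pose commanded when the call began, along the tool's axes at that moment; what a row does not reach only later rows make up. The controller multiplies each number of a shift by 400 mm and each number of a turn by 30 degrees. A row lasts 1/10 s, in which the tool goes at most 50 mm and 8.59 degrees, less where a joint would pass 70% of its speed; a pose out of reach is approached as far as the arm can. A call with a number of a shift or a turn outside -1 to 1 is refused whole. A call with a gripper value outside its range is refused whole. The fingers move at their own pace and stop on an object; "force" is the grip in N (left out, the last holds). Time passes only in rows, so rows that repeat a pose let the fingers close. It gives the time, the measured TCP pose, the force, the opening and the grip force at its end, in the units of the state.
- manip.get_state(): the state, without advancing time (a new reading comes with each control period).
- manip.get_image(name): name is "side" or "top"; returns a dict with "image" (400x640x3 uint8, red, green, blue), "z_map" (400x640 float32, m along the optical axis (not along the pixel's ray), 0 where there is no reading), "fx", "fy", "cx", "cy" (pixels), "k1" (the pictures are not rectified: a ray, as slopes to the right and down, at radius r is drawn at 1 + k1 r^2 times it, then the intrinsics apply), "world_to_cam" (4x4, takes a point from world to camera coordinates). Camera axes: x right, y down, z forward; pixel columns grow to the right and rows downward; lengths in m; the calibration is good to about 2 mm. A picture is of the moment at which its call begins.
- manip.sign_off(): hands the job in; it is judged then, once.
Trained networks look in the newest picture that a camera, given by its name, has taken for a name from the list of things; names that differ only in an ending like _2 or _b are one class to them, and where a whole thing is asked for, a point or a joint stands for the part that bears it (a point fixed in the world has none). Each returns a list of dicts, best first, with "score" (0 to 1); they miss things now and then, are a little off and sometimes report something else, mostly with a low value. They report only what shows in the picture. A call takes as long as a camera call. They do not tell look-alikes from the thing itself.
- manip.spot_in(camera, query): "point" ([x, y, z] in m, in world coordinates, good to about 4 mm: the middle of the surface that is visible of it).
- manip.place_of(camera, query): "point" ([x, y, z] in m, in world coordinates, good to about 4 mm: a listed point, or the origin of a listed thing).
The state is a dict: "clock": time; "qpos": joint angles; "qd": joint speeds; "effort": joint torques, N m; "position": TCP position; "ee_rot": TCP orientation; "contact_force": force on the tool from outside, world axes, zero at the start; "moment": the same for the moment, N m; "width": finger opening in m; "gripper_force": force on a finger pad.
Only numpy, scipy, OpenCV 4.12 (cv2) and the standard library are available. Lean on these libraries where they do the work, as an engineer would, in place of code of your own. Each camera call takes 0.05 s, during which the arm holds its last target. There are 200 camera calls.

## Working session

There is one attempt and no reset: what is moved stays moved. The work goes in short steps, Python scripts to look and compute and a tool call to move; the robot and the scene stay as the last step left them, time stands still between calls to the robot, and variables do not carry over. Pictures are saved under pics/ and viewed, at most 14 in all, crops included, and the job is handed in when it is done.

Besides the shell and the picture viewer there is one more tool, called after ">>>" as a command line: name --argument value ..., lists and objects as JSON in quotes. carry_out: Moves the arm, as the interface text tells. Shifts and turns lie within -1 to 1; 1 stands for 400 mm of shift or 30 degrees of turn. Its arguments: {"type":"object","properties":{"delta_pos":{"type":"array","items":{"type":"array","items":{"type":"number","minimum":-1,"maximum":1}}},"turn":{"type":"array","items":{"type":"array","items":{"type":"number","minimum":-1,"maximum":1}}},"claw":{"type":"array","items":{"type":"number"}},"force":{"type":"number"}},"required":["delta_pos","turn","claw"]}

```bash
ls; mkdir -p pics
cat > h.py <<'E'
import numpy as np, cv2, sys
from scipy.spatial.transform import Rotation as R
from rig import manip
def snap(c,fn=None,crop=None,scale=1):
    d=manip.get_image(c)
    if fn:
        im=d['image'][...,::-1]
        if crop: x0,y0,x1,y1=crop; im=im[y0:y1,x0:x1]
        if scale!=1: im=cv2.resize(im,None,fx=scale,fy=scale,interpolation=cv2.INTER_CUBIC)
        cv2.imwrite('pics/'+fn,im)
    return d
def undist(d,u,v):
    K=np.array([[d['fx'],0,d['cx']],[0,d['fy'],d['cy']],[0,0,1.]])
    return cv2.undistortPoints(np.array([[[u,v]]],float),K,np.array([d['k1'],0,0,0.]))[0,0]
def ray(d,u,v,z=None):
    "world point of pixel: on plane z, or by depth"
    a=undist(d,u,v); T=np.linalg.inv(d['world_to_cam']); r=np.array([a[0],a[1],1.])
    if z is None: return T[:3,:3]@(r*d['z_map'][int(round(v)),int(round(u))])+T[:3,3]
    w=T[:3,:3]@r; return T[:3,3]+w*(z-T[2,3])/w[2]
def proj(d,p):
    c=d['world_to_cam']@np.append(p,1); a=c[:2]/c[2]; k=1+d['k1']*(a@a)
    return np.array([d['fx']*a[0]*k+d['cx'],d['fy']*a[1]*k+d['cy']])
def cloud(d):
    "world points of all pixels (400,640,3)"
    v,u=np.mgrid[0:400,0:640]; K=np.array([[d['fx'],0,d['cx']],[0,d['fy'],d['cy']],[0,0,1.]])
    a=cv2.undistortPoints(np.stack([u,v],-1).reshape(-1,1,2).astype(float),K,np.array([d['k1'],0,0,0.])).reshape(400,640,2)
    z=d['z_map'][...,None]; P=np.concatenate([a*z,z],-1); T=np.linalg.inv(d['world_to_cam'])
    P=P@T[:3,:3].T+T[:3,3]; P[d['z_map']==0]=np.nan; return P
def st():
    s=manip.get_state(); q=s['ee_rot']; r=R.from_quat([q[1],q[2],q[3],q[0]])
    return s,np.array(s['position']),r
def goto(p,yaw=None):
    "numbers for a move to world TCP p, tool down, tool y axis at angle yaw (deg, world xy) mod 180"
    s,x,r=st(); M=r.as_matrix()
    print('delta',np.round(M.T@(np.array(p)-x)/0.4,4))
    if yaw is not None:
        c=[]
        for k in (0,180):
            t=np.radians(yaw+k); y=np.array([np.cos(t),np.sin(t),0]); z=np.array([0,0,-1.]); X=np.cross(y,z)
            T=R.from_matrix(np.stack([X,y,z],1)); c.append((r.inv()*T).as_rotvec())
        for v in sorted(c,key=np.linalg.norm): print('turn',np.round(v/np.radians(30),4),'deg',np.round(np.degrees(np.linalg.norm(v)),1))
def show():
    s,x,r=st(); M=r.as_matrix()
    print('t',round(s['clock'],2),'p',np.round(x,4),'yaw_y',round(np.degrees(np.arctan2(M[1,1],M[0,1])),2),'zax',np.round(M[:,2],3),'w',round(s['width'],4),'gf',np.round(s['gripper_force'],1),'F',np.round(s['contact_force'],1),'q',np.round(s['qpos'],2))
E
python3 - <<'E'
from h import *
show()
for c in('top','side'):
    d=snap(c,c+'0.png')
    print(c,d['fx'],d['cx'],d['cy'],d['k1'],np.linalg.inv(d['world_to_cam'])[:3].round(3).tolist())
for n in ['vise','row_start','spanner_rest','bush','stop_mark','nut','spanner','spanner_end','toolmat','tube1','tube2','tube3','catch_knob','lever_knob']:
    print(n,[(np.round(o['point'],3).tolist(),round(o['score'],2)) for o in manip.place_of('top',n)[:5]])
E
```

```text
pics
t 0.0 p [0.2059 0.5363 0.1982] yaw_y 68.99 zax [-0.001 -0.002 -1.   ] w 0.0855 gf 0.0 F [0.3 0.6 0.7] q [ 1.08  0.28  1.51  0.    1.36 -0.12]
top 456.81478097303113 316.3525669261279 199.24813486692764 -0.08355046045273583 [[0.022, -0.996, 0.087, 0.441], [-1.0, -0.022, -0.0, 0.062], [0.002, -0.087, -0.996, 1.443]]
side 412.2706288844494 308.76188931140115 190.5606515585622 -0.03403002398923762 [[0.937, -0.212, 0.276, 0.128], [-0.348, -0.564, 0.749, -1.054], [-0.003, -0.798, -0.603, 0.994]]
vise [([0.608, 0.001, -0.003], 0.58)]
row_start [([0.442, -0.071, 0.074], 0.71), ([0.605, 0.068, 0.015], 0.68)]
spanner_rest [([0.605, 0.165, 0.034], 0.81), ([0.699, 0.381, -0.004], 0.26)]
bush [([0.606, 0.092, 0.032], 0.77)]
stop_mark [([0.633, 0.099, 0.026], 0.51)]
nut [([0.604, 0.098, 0.074], 0.61)]
spanner [([0.572, 0.422, 0.002], 0.86)]
spanner_end [([0.397, 0.44, 0.003], 0.96), ([0.699, 0.381, -0.002], 0.18)]
toolmat [([0.473, 0.392, -0.001], 0.56)]
tube1 [([0.553, -0.425, -0.003], 0.68), ([0.433, -0.35, -0.001], 0.68), ([0.324, -0.368, -0.001], 0.68), ([0.466, -0.022, 0.067], 0.6), ([0.592, -0.301, -0.002], 0.51)]
tube2 [([0.553, -0.425, -0.003], 0.68), ([0.433, -0.35, -0.001], 0.68), ([0.324, -0.368, -0.001], 0.68), ([0.466, -0.022, 0.067], 0.6), ([0.592, -0.301, -0.002], 0.51)]
tube3 [([0.553, -0.425, -0.003], 0.68), ([0.433, -0.35, -0.001], 0.68), ([0.324, -0.368, -0.001], 0.68), ([0.466, -0.022, 0.067], 0.6), ([0.592, -0.301, -0.002], 0.51)]
catch_knob [([0.465, -0.021, 0.068], 0.45)]
lever_knob [([0.443, -0.07, 0.073], 0.92)]
```

View pics/top0.png

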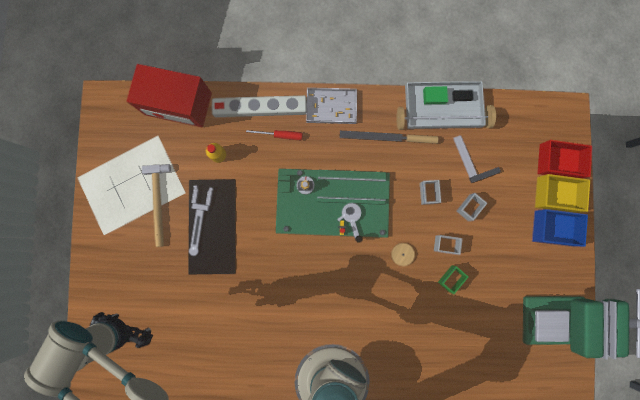

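View pics/side0.png

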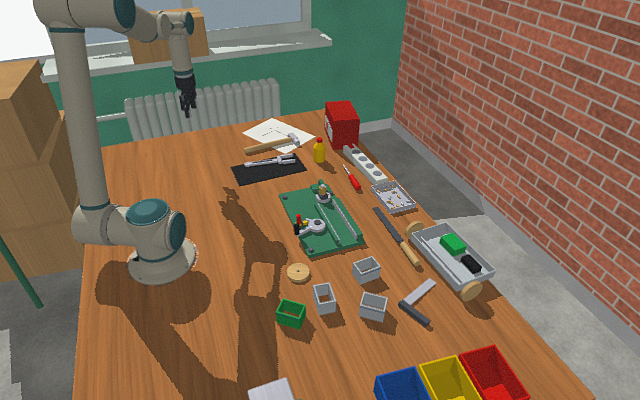

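The pictures show three grey aluminium tubes at top-view pixels (430,191), (472,207) and (448,244). The green look-alike is at (454,279) and must be left alone. The spanner is on the black mat at (200,220), and there is also a second green vise at right (575,320) and coloured bins. The cam vise is at (333,203), with the nut at (305,184), the lever knob at (359,238) and the red catch knob at (342,226).

```bash
cat > m1.py <<'E'
from h import *
d=snap('top'); P=cloud(d); im=d['image']; hsv=cv2.cvtColor(im,cv2.COLOR_RGB2HSV)
v,u=np.mgrid[0:400,0:640]
def rect(m,n):
    pts=P[m][:,:2]; r=cv2.minAreaRect((pts*1000).astype(np.float32)); print(n,m.sum(),np.round(r[0],1),np.round(r[1],1),round(r[2],1),'z',np.round(np.nanmedian(P[m][:,2]),4)); return r
# vise green bed
m=(hsv[...,0]>60)&(hsv[...,0]<95)&(hsv[...,1]>80)&(u>260)&(u<400)&(v>160)&(v<245)&~np.isnan(P[...,2])
b=m&(P[...,2]<0.022)&(P[...,2]>0.006); rect(b,'bed')
# gray tubes: rim
for n,(cu,cv_) in dict(A=(430,191),B=(472,207),C=(448,244),G=(454,279)).items():
    m=(abs(u-cu)<22)&(abs(v-cv_)<22)&(P[...,2]>0.035)&(P[...,2]<0.06); rect(m,n)
# spanner
m=(u>186)&(u<216)&(v>180)&(v<262)&(hsv[...,2]>110); rect(m,'spanner')
Q=P[m]; q=Q[Q[:,0]<0.52][:,:2]; 
l=cv2.fitLine((q*1000).astype(np.float32),cv2.DIST_L2,0,.01,.01).ravel(); print('handle line',l, 'xr',q[:,0].min(),Q[:,0].max(),np.median(Q[Q[:,0]<0.52][:,2]))
m2=(u>180)&(u<240)&(v>170)&(v<285)&(hsv[...,2]<60); rect(m2,'mat')
# nut/stud
m=(abs(u-305)<14)&(abs(v-184)<14)&(P[...,2]>0.062)&(P[...,2]<0.09); rect(m,'nut')
for q in ('lever_knob','catch_knob','nut','bush','spanner','spanner_end'):
  o=manip.place_of('top',q); print(q,np.round(o[0]['point'],4) if o else None)
for q in ('lever_knob','catch_knob','nut','bush','spanner','spanner_end','vise','row_start','spanner_rest','tube1'):
  if q=='lever_knob': snap('side')
  o=manip.place_of('side',q); print('side',q,[np.round(a['point'],4).tolist()+[round(a['score'],2)] for a in o[:4]])
im=cv2.resize(d['image'][150:260,170:400][...,::-1],None,fx=3.4,fy=3.4,interpolation=cv2.INTER_CUBIC); cv2.imwrite('pics/crop1.png',im)
E
python3 m1.py
```

```text
bed 4274 [557.6  10.2] [349.4 200.6] 89.0 z 0.0166
A 162 [ 594.9 -293.2] [70.8 53.6] 6.1 z 0.0485
B 176 [ 551.  -424.4] [53.  73.4] 50.2 z 0.0479
C 134 [ 433.8 -348.6] [71.3 51.1] 82.4 z 0.0491
G 176 [ 324.7 -365.2] [52.8 70.3] 48.7 z 0.0481
spanner 661 [491.3 428.6] [254.4  86.8] 2.7 z 0.0149
handle line [ 9.9597704e-01 -8.9608952e-02  4.4726154e+02  4.4455969e+02] xr 0.36218104965078557 nan 0.013424350274341412
mat 3294 [473.9 391.6] [295.6 143.9] 2.5 z 0.005
nut 57 [604.9  96.9] [23.6 23.8] 46.5 z 0.0745
lever_knob [ 0.4419 -0.0679  0.0738]
catch_knob [ 0.4657 -0.0208  0.065 ]
nut [0.6064 0.1002 0.0726]
bush [0.6081 0.0932 0.0289]
spanner [0.5719 0.4196 0.0031]
spanner_end [0.3956 0.4411 0.0025]
side lever_knob [[0.4444, -0.0687, 0.0737, 0.87]]
side catch_knob [[0.4737, -0.0187, 0.0642, 0.51]]
side nut [[0.6088, 0.0984, 0.0737, 0.53], [0.5502, -0.428, -0.0027, 0.32]]
side bush [[0.6061, 0.0939, 0.0274, 0.67], [0.6596, -0.4779, -0.001, 0.53]]
side spanner [[0.6562, -0.4795, -0.0001, 0.58], [0.5728, 0.4229, 0.004, 0.51]]
side spanner_end [[0.7734, -0.1556, -0.0031, 0.73], [0.3953, 0.4404, -0.0005, 0.72]]
side vise [[0.6002, -0.0019, -0.0004, 0.7], [0.4756, -0.0198, 0.066, 0.41]]
side row_start [[0.605, 0.0659, 0.0182, 0.72], [0.6092, 0.0918, 0.031, 0.68]]
side spanner_rest [[0.6082, 0.1595, 0.0269, 0.97]]
side tube1 [[0.5934, -0.2928, 0.001, 0.81], [0.4306, -0.3518, 0.0032, 0.76], [0.3249, -0.3685, -0.0029, 0.67], [0.5508, -0.4263, -0.0004, 0.56]]
```

View pics/crop1.png

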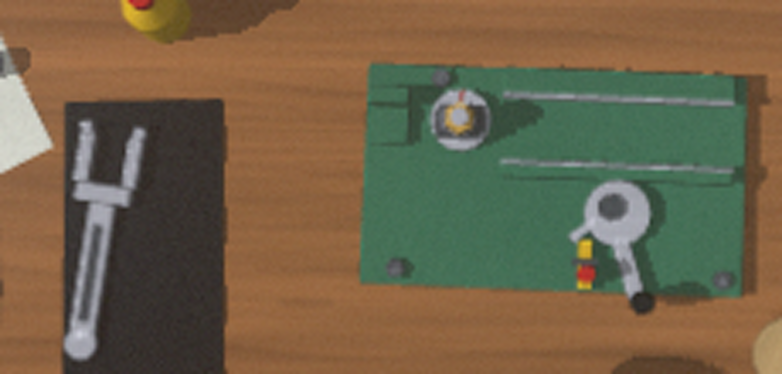

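```bash
cat > m2.py <<'E'
from h import *
d=snap('top'); P=cloud(d); im=d['image']; hsv=cv2.cvtColor(im,cv2.COLOR_RGB2HSV)
v,u=np.mgrid[0:400,0:640]
m=((hsv[...,0]>60)&(hsv[...,0]<95)&(hsv[...,1]>80)&(u>260)&(u<400)&(v>160)&(v<245)).astype(np.uint8)
m=cv2.morphologyEx(m,cv2.MORPH_CLOSE,np.ones((9,9)))
c=max(cv2.findContours(m,cv2.RETR_EXTERNAL,cv2.CHAIN_APPROX_NONE)[0],key=len)[:,0]
W=np.array([ray(d,a,b,0.016)[:2] for a,b in c.astype(float)])
print(W.min(0),W.max(0))
def line(k,ax):
    w=W[k]; p=np.polyfit(w[:,1-ax],w[:,ax],1)
    for _ in range(3):
        r=w[:,ax]-np.polyval(p,w[:,1-ax]); g=abs(r)<0.003; p=np.polyfit(w[g,1-ax],w[g,ax],1)
    print('slope deg',np.degrees(np.arctan(p[0])),'at mid',np.polyval(p,[0.01,0.557][ax]),g.sum()); 
my=(W[:,1]>-0.13)&(W[:,1]<0.15); mx=(W[:,0]>0.48)&(W[:,0]<0.64)
line(my&(W[:,0]>0.645),0); line(my&(W[:,0]<0.465),0); line(mx&(W[:,1]>0.17),1); line(mx&(W[:,1]<-0.15),1)
# handle
a=np.array([.572,.421]); e=np.array([.396,.4408]); t=(a-e)/np.linalg.norm(a-e); n=np.array([-t[1],t[0]])
z=P[...,2]; s=(P[...,:2]-e)@t; w=(P[...,:2]-e)@n
k=(s>0.02)&(s<0.12)&(abs(w)<0.03)&(hsv[...,2]>95); print(k.sum(), np.nanmedian(z[k]))
q=np.array([ray(d,x,y,0.014)[:2] for x,y in zip(u[k].astype(float),v[k].astype(float))])
ss=(q-e)@t; ww=(q-e)@n; 
bs=np.arange(0.02,0.12,0.0033); ctr=[( (ww[(ss>=b)&(ss<b+.0033)].max()+ww[(ss>=b)&(ss<b+.0033)].min())/2,np.ptp(ww[(ss>=b)&(ss<b+.0033)])) for b in bs if ((ss>=b)&(ss<b+.0033)).sum()>3]
ctr=np.array(ctr); print(ctr[:,1].round(4)); p=np.polyfit(bs[:len(ctr)],ctr[:,0],1); print('handle off',p, 'yaw',np.degrees(np.arctan2(t[1],t[0])+np.arctan(p[0])))
# head prongs
k=(s>0.14)&(s<0.24)&(abs(w)<0.045)&(hsv[...,2]>95)
q=np.array([ray(d,x,y,0.018)[:2] for x,y in zip(u[k].astype(float),v[k].astype(float))]); ss=(q-e)@t; ww=(q-e)@n
print('head',ss.max(),ww.min(),ww.max(), 'end', )
k=(s>-0.03)&(s<0.02)&(abs(w)<0.03)&(hsv[...,2]>95)
q=np.array([ray(d,x,y,0.014)[:2] for x,y in zip(u[k].astype(float),v[k].astype(float))]); print('end s',((q-e)@t).min())
goto([0.465,0.434,0.10],90-6)
E
python3 m2.py
```

```text
[ 0.45476725 -0.1640165 ] [0.65944035 0.18589926]
slope deg 0.5184826755518303 at mid 0.6566932972165229 89
slope deg -0.3875405596928768 at mid 0.46010647170325936 80
slope deg -0.969855589382063 at mid 0.18333496984658293 51
slope deg -1.2985294477620484 at mid -0.16254170360343428 48
217 0.013862721619759544
[0.0288 0.0355 0.0355 0.0324 0.0324 0.0324 0.0193 0.0356 0.0356 0.0225
 0.0225 0.0225 0.0189 0.022  0.0225 0.0225 0.0225 0.0225 0.0194 0.0225
 0.0225 0.0225 0.0225 0.0225 0.0194 0.0225 0.0225 0.0226 0.0226 0.0226]
handle off [-0.06795802  0.00902795] yaw -10.30651665678164
head 0.23879914386309486 -0.047878807805064094 0.04013734799216584 end
end s -0.028653411061970988
delta [-0.696  -0.0079  0.2478]
turn [ 2.000e-04  1.000e-04 -5.005e-01] deg 15.0
turn [ 1.0000e-04 -3.0000e-04  5.4995e+00] deg 165.0
```

```bash
cat > m3.py <<'E'
from h import *
d=snap('top'); im=d['image'].astype(float); hsv=cv2.cvtColor(d['image'],cv2.COLOR_RGB2HSV)
g=im[...,1]-im[...,0]   # green minus red: + on vise, - on wood
def cross(prof):  # subpixel crossing of mid level, largest step
    i=np.argmax(abs(np.diff(cv2.blur(prof.reshape(1,-1),(3,1)).ravel()))); lo=prof[max(i-4,0):i-1].mean(); hi=prof[i+3:i+6].mean(); mid=(lo+hi)/2
    for j in range(max(i-2,0),i+3):
        if (prof[j]-mid)*(prof[j+1]-mid)<=0 and prof[j]!=prof[j+1]: return j+(mid-prof[j])/(prof[j+1]-prof[j])
def edge(n,pts,ax):
    W=np.array([ray(d,a,b,0.016)[:2] for a,b in pts]); o=1-ax
    p=np.polyfit(W[:,o],W[:,ax],1)
    for _ in range(4):
        r=W[:,ax]-np.polyval(p,W[:,o]); k=abs(r)<max(.0015,1.5*np.median(abs(r))); p=np.polyfit(W[k,o],W[k,ax],1)
    print(n,'deg',round(np.degrees(np.arctan(p[0])),2),'at',round(np.polyval(p,[0.01,0.557][ax]),4),k.sum(),len(k))
def col(us,v0,v1): return [(u,v0+c) for u in us for c in [cross(g[v0:v1,u])] if c]
def row(vs,u0,u1): return [(u0+c,v) for v in vs for c in [cross(g[v,u0:u1])] if c]
edge('far',col(range(284,385),160,182),0); edge('near',col([*range(284,335),*range(368,385)],226,246),0)
edge('left(+y)',row(range(178,228),266,288),1); edge('right',row(range(182,230),382,402),1)
wt=np.clip(im.min(2)-60,0,None)*((hsv[...,1]<90))
for zz,(v0,v1) in ((0.014,(209,243)),(0.018,(188,203))):
    C=[]
    for v in range(v0,v1):
        w=wt[v,188:216]; us=np.arange(188,216)
        nz=us[w>25]
        if len(nz)>2: C.append((*ray(d,(w*us).sum()/w.sum(),v,zz)[:2],nz.min(),nz.max()))
    C=np.array(C); p=np.polyfit(C[:,0],C[:,1],1); print('spanner z',zz,'slope deg',np.degrees(np.arctan(p[0])),'y at 0.465',np.polyval(p,.465),'y at .572',np.polyval(p,.572),'res',np.std(C[:,1]-np.polyval(p,C[:,0])))
pr=wt[180:262,188:216].max(1); ys=np.where(pr>30)[0]+180; print('rows',ys.min(),ys.max(),ray(d,201,ys.min()-.5,.018),ray(d,194,ys.max()+.5,.014))
# crossbar (throat) row: total brightness per row
print([(v,int((wt[v,188:216]>40).sum())) for v in range(ys.min(),ys.max()+1)])
E
python3 m3.py
```

```text
far deg 0.58 at 0.6599 100 101
near deg 1.05 at 0.4544 68 68
left(+y) deg -0.97 at 0.1863 50 50
right deg -0.85 at -0.1658 48 48
spanner z 0.014 slope deg -7.70693988238703 y at 0.465 0.4355509822265317 y at .572 0.421070817247257 res 0.0013095134386881043
spanner z 0.018 slope deg -6.385149203039845 y at 0.465 0.4354554916265088 y at .572 0.4234816006343523 res 0.0010608955099170514
rows 185 255 [0.60397093 0.42632807 0.018     ] [0.38059577 0.44010252 0.014     ]
[(185, 1), (186, 4), (187, 3), (188, 7), (189, 9), (190, 9), (191, 9), (192, 9), (193, 9), (194, 9), (195, 9), (196, 9), (197, 9), (198, 9), (199, 9), (200, 9), (201, 10), (202, 9), (203, 7), (204, 14), (205, 17), (206, 17), (207, 17), (208, 16), (209, 12), (210, 10), (211, 8), (212, 7), (213, 8), (214, 8), (215, 8), (216, 8), (217, 6), (218, 5), (219, 6), (220, 6), (221, 6), (222, 6), (223, 6), (224, 5), (225, 5), (226, 6), (227, 6), (228, 6), (229, 6), (230, 6), (231, 4), (232, 6), (233, 6), (234, 6), (235, 6), (236, 6), (237, 4), (238, 5), (239, 6), (240, 6), (241, 6), (242, 6), (243, 4), (244, 7), (245, 7), (246, 7), (247, 8), (248, 8), (249, 9), (250, 9), (251, 9), (252, 9), (253, 8), (254, 7), (255, 4)]
```

>>> carry_out --delta_pos '[[-0.1,0,0],[-0.2,0,0.02],[-0.35,0,0.05],[-0.5,-0.004,0.1],[-0.6,-0.006,0.14],[-0.69,-0.008,0.18],[-0.696,-0.008,0.21],[-0.696,-0.008,0.22],[-0.696,-0.008,0.22]]' --turn '[[0,0,-0.1],[0,0,-0.2],[0,0,-0.3],[0,0,-0.4],[0,0,-0.45],[0,0,-0.5],[0,0,-0.5],[0,0,-0.5],[0,0,-0.5]]' --claw '[-1,-0.5,0,0,0,0,0,0,0]' --force 80

```text
clock: 2.7
position: [0.4636, 0.4339, 0.1103]
ee_rot: [-0.001, 0.053, 0.999, -0.0]
contact_force: [0.2, 0.2, 0.5]
width: 0.0428
gripper_force: 0.0
```

```bash
python3 -c "
from h import *
show(); goto([0.4657,0.4348,0.0045],83.3)"
```

```text
t 2.7 p [0.4636 0.4339 0.1103] yaw_y 83.97 zax [-0.003 -0.001 -1.   ] w 0.0428 gf 0.0 F [0.2 0.2 0.5] q [ 0.64  0.42  1.5   0.    1.22 -0.82]
delta [-0.0057  0.003   0.2646]
turn [-0.0019 -0.0048  0.0222] deg 0.7
turn [ 7.4000e-03 -3.0000e-03 -5.9777e+00] deg 179.3
```

>>> carry_out --delta_pos '[[-0.006,0.003,0.1],[-0.006,0.003,0.18],[-0.006,0.003,0.23],[-0.006,0.003,0.25],[-0.006,0.003,0.26],[-0.006,0.003,0.264],[-0.006,0.003,0.264],[-0.006,0.003,0.264],[-0.006,0.003,0.264],[-0.006,0.003,0.264],[-0.006,0.003,0.264],[-0.006,0.003,0.264]]' --turn '[[0,0,0.02],[0,0,0.02],[0,0,0.02],[0,0,0.02],[0,0,0.02],[0,0,0.02],[0,0,0.02],[0,0,0.02],[0,0,0.02],[0,0,0.02],[0,0,0.02],[0,0,0.02]]' --claw '[0,0,0,0,0,0,0,1,1,1,1,1]' --force 100

```text
clock: 3.9
position: [0.4676, 0.4349, 0.0056]
ee_rot: [0.0, 0.058, 0.998, 0.0]
contact_force: [0.4, 0.4, -0.1]
width: -0.0003
gripper_force: 0.0
```

```bash
python3 -c "
from h import *
show()"
```

```text
t 3.9 p [0.4676 0.4349 0.0056] yaw_y 83.37 zax [ 0.  0. -1.] w -0.0003 gf 0.0 F [ 0.4  0.4 -0.1] q [ 0.64  0.52  1.62  0.    0.99 -0.81]
```

```bash
python3 -c "
from h import *
snap('top','t2.png',(150,140,310,280),4)
snap('side','s2.png',(200,120,340,220),5)
a=cv2.imread('pics/t2.png');b=cv2.imread('pics/s2.png');b=cv2.resize(b,(640,457));cv2.imwrite('pics/ts2.png',cv2.resize(np.hstack([cv2.resize(a,(522,457)),b]),(800,315)))
"
```

```text
(no output)
```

View pics/ts2.png

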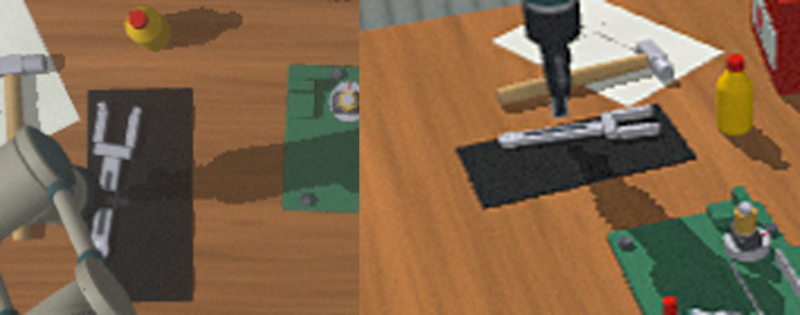

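```bash
python3 -c "
from h import *
show(); s,x,r=st()
d=snap('side'); f=lambda p:((proj(d,p)-[200,120])*5*np.array([640/700,457/500])*800/1162)+[360,0]
print(f(x), 'handle',f([.4657,.4348,.014]),'jaw',f([.572,.4215,.018]),'end',f([.396,.44,.014]))
P=cloud(d); 
for t in [(560,110),(556,60),(560,137)]:
  q=(np.array(t)-[360,0])*1162/800/np.array([640/700,457/500])/5+[200,120]; print(t,q,ray(d,*q))
"
```

```text
t 4.0 p [0.4675 0.4348 0.0055] yaw_y 83.38 zax [-0.  0. -1.] w 0.0002 gf 0.0 F [-0.2 -0.4  0.1] q [ 0.64  0.52  1.62  0.    0.99 -0.81]
[560.53287398 133.95095942] handle [558.86721991 129.07142912] jaw [634.66553338 116.87121467] end [508.86025101 136.92609809]
(560, 110) [263.546875   154.96170678] [0.46776743 0.42733379 0.04906773]
(556, 60) [262.2759375  139.07002188] [0.46149943 0.39977519 0.1435489 ]
(560, 137) [263.546875   163.54321663] [0.46375862 0.42327423 0.00839928]
```

```bash
python3 -c "
from h import *
d=snap('side')
for v in range(148,168): print(v,[(np.round(ray(d,u,v)*1000).astype(int).tolist(),d['image'][v,u].tolist()) for u in (261,264,266)])
"
```

```text
148 [([450, 387, 110], [30, 34, 36]), ([462, 382, 111], [34, 41, 42]), ([471, 386, 107], [7, 16, 22])]
149 [([451, 390, 104], [21, 23, 33]), ([465, 400, 95], [41, 42, 49]), ([472, 393, 97], [15, 26, 35])]
150 [([452, 397, 95], [40, 39, 42]), ([467, 408, 85], [31, 30, 37]), ([474, 401, 88], [56, 50, 43])]
151 [([461, 438, 64], [89, 90, 86]), ([471, 425, 70], [20, 27, 30]), ([505, 533, 0], [100, 80, 71])]
152 [([460, 436, 61], [96, 95, 95]), ([471, 427, 63], [27, 27, 33]), ([502, 523, 1], [164, 113, 78])]
153 [([458, 430, 60], [114, 110, 106]), ([469, 422, 62], [30, 32, 38]), ([500, 515, 1], [172, 119, 80])]
154 [([458, 433, 53], [132, 123, 118]), ([468, 420, 58], [17, 23, 28]), ([496, 499, 6], [166, 108, 68])]
155 [([457, 429, 51], [129, 123, 120]), ([468, 422, 52], [28, 28, 36]), ([496, 499, 0], [142, 104, 79])]
156 [([457, 433, 43], [135, 123, 121]), ([469, 425, 45], [48, 64, 72]), ([494, 492, 0], [143, 114, 94])]
157 [([469, 487, 3], [171, 117, 81]), ([483, 488, -1], [163, 122, 91]), ([491, 482, 1], [177, 114, 64])]
158 [([467, 481, 1], [185, 121, 65]), ([481, 480, -1], [190, 121, 
[... 268 characters left out ...]
3], [66, 72, 78]), ([469, 432, 15], [84, 90, 96]), ([477, 428, 16], [136, 140, 146])]
162 [([454, 428, 16], [162, 162, 170]), ([466, 424, 15], [186, 183, 192]), ([476, 427, 11], [144, 148, 153])]
163 [([453, 425, 12], [135, 136, 140]), ([466, 425, 10], [128, 129, 133]), ([474, 419, 11], [130, 130, 136])]
164 [([454, 430, 4], [111, 111, 119]), ([466, 425, 4], [66, 65, 68]), ([475, 426, 2], [40, 39, 44])]
165 [([452, 424, 3], [37, 39, 33]), ([463, 416, 6], [29, 31, 28]), ([473, 417, 2], [14, 21, 23])]
166 [([449, 409, 8], [46, 44, 42]), ([461, 406, 7], [49, 49, 52]), ([469, 402, 8], [38, 39, 38])]
167 [([447, 405, 5], [38, 42, 43]), ([459, 399, 6], [49, 52, 52]), ([468, 398, 5], [41, 40, 42])]
```

>>> carry_out --delta_pos '[[0,0,-0.1],[0,0,-0.2],[0,0,-0.2],[0,0,-0.2]]' --turn '[[0,0,0],[0,0,0],[0,0,0],[0,0,0]]' --claw '[1,1,1,1]'

```text
clock: 4.5
position: [0.4681, 0.4354, 0.0868]
ee_rot: [0.001, 0.058, 0.998, 0.001]
contact_force: [-0.3, -0.9, -0.3]
width: 0.0001
gripper_force: 0.0
```

```bash
python3 -c "
from h import *
show(); d=snap('side','s3.png',(200,70,340,180),5); s,x,r=st(); print((proj(d,x)-[200,70])*5)
"
```

```text
t 4.5 p [0.4681 0.4354 0.0868] yaw_y 83.39 zax [ 0.002  0.002 -1.   ] w 0.0001 gf 0.0 F [-0.3 -0.9 -0.3] q [ 0.64  0.45  1.53  0.    1.16 -0.81]
[311.80045996 384.50706604]
```

View pics/s3.png

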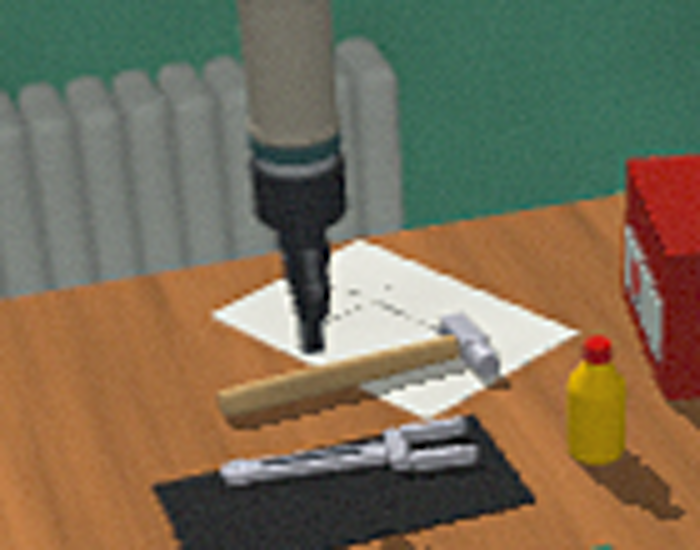

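>>> carry_out --delta_pos '[[0,-0.1,0.05],[0,-0.11,0.12],[0,-0.11,0.19],[0,-0.11,0.21],[0,-0.11,0.22],[0,-0.11,0.23],[0,-0.11,0.24]]' --turn '[[0,0,0],[0,0,0],[0,0,0],[0,0,0],[0,0,0],[0,0,0],[0,0,0]]' --claw '[1,1,1,1,1,1,1]'

```text
clock: 5.25
position: [0.4632, 0.392, -0.0099]
ee_rot: [0.001, 0.058, 0.998, 0.001]
contact_force: [0.6, 0.1, 0.2]
width: -0.0001
gripper_force: 0.0
```

```bash
python3 -c "
from h import *
show()
for c in('side','top'):
  d=snap(c,c+'4.png'); s,x,r=st(); print(c,proj(d,x)); P=cloud(d)
  k=(np.linalg.norm(P[...,:2]-x[:2],axis=-1)<0.025)&(P[...,2]>0.009)&(P[...,2]<.1); print(k.sum(),P[k][np.argsort(P[k][:,2])[:6]].round(3).tolist())
a=cv2.imread('pics/side4.png')[90:200,200:340]; cv2.imwrite('pics/s4c.png',cv2.resize(a,None,fx=5,fy=5))
"
```

```text
t 5.25 p [ 0.4632  0.392  -0.0099] yaw_y 83.4 zax [ 0.002  0.001 -1.   ] w -0.0001 gf 0.0 F [0.6 0.1 0.2] q [ 0.59  0.5   1.72  0.    0.92 -0.87]
side [265.56384154 171.02114291]
53 [[0.476, 0.396, 0.009], [0.48, 0.394, 0.01], [0.444, 0.391, 0.01], [0.457, 0.386, 0.026], [0.464, 0.382, 0.027], [0.46, 0.382, 0.027]]
top [212.09675591 229.80993682]
6 [[0.478, 0.379, 0.009], [0.481, 0.375, 0.009], [0.44, 0.393, 0.01], [0.484, 0.379, 0.01], [0.48, 0.391, 0.012], [0.47, 0.369, 0.08]]
```

View pics/s4c.png

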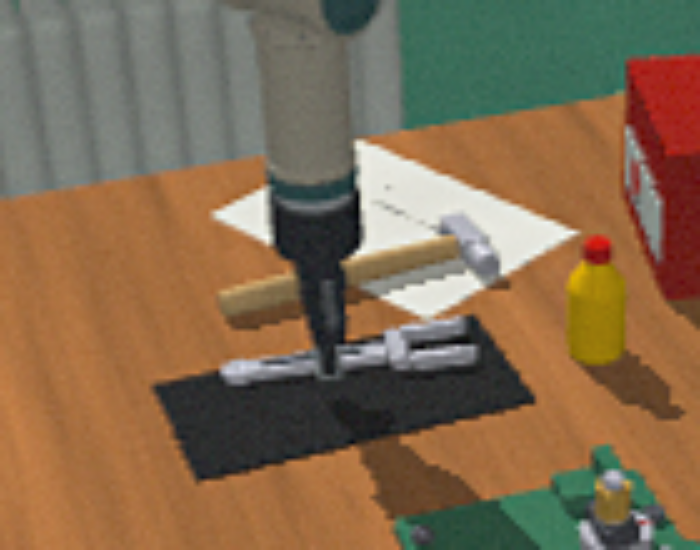

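>>> carry_out --delta_pos '[[0,0,0.015],[0,0,0.03],[0,0,0.035],[0,0,0.04]]' --turn '[[0,0,0],[0,0,0],[0,0,0],[0,0,0]]' --claw '[1,1,1,1]'

```text
clock: 5.75
position: [0.4622, 0.3911, -0.0268]
ee_rot: [-0.0, 0.058, 0.998, -0.0]
contact_force: [0.1, -0.5, -0.5]
width: -0.0003
gripper_force: 0.0
```

>>> carry_out --delta_pos '[[0,0,0.004],[0,0,0.008]]' --turn '[[0,0,0],[0,0,0]]' --claw '[1,1]'

```text
clock: 5.95
position: [0.4624, 0.3912, -0.0282]
ee_rot: [0.0, 0.058, 0.998, 0.0]
contact_force: [-3.9, -2.5, 20.1]
width: -0.0
gripper_force: 9.7
```

>>> carry_out --delta_pos '[[0,0,0.004],[0,0,0.008]]' --turn '[[0,0,0],[0,0,0]]' --claw '[1,1]'

```text
clock: 6.15
position: [0.4625, 0.3913, -0.0283]
ee_rot: [0.001, 0.058, 0.998, 0.0]
contact_force: [-7.6, -6.3, 38.2]
width: -0.0002
gripper_force: 19.0
```

```bash
sed -i "s/np.array(s\['position'\]),r/np.array(s['position'])+[0,0,0.032],r/" h.py; sed -i "s/'p',np.round(x,4)/'p_true',np.round(x,4)/" h.py; python3 -c "
from h import *
show(); goto([0.4657,0.4348,0.0065],83.3)"
```

```text
t 6.15 p_true [0.4625 0.3913 0.0037] yaw_y 83.4 zax [ 0.001  0.001 -1.   ] w -0.0002 gf 19.0 F [-7.6 -6.3 38.2] q [ 0.59  0.52  1.74 -0.    0.88 -0.87]
delta [ 0.0046  0.109  -0.0069]
turn [0.0014 0.0019 0.0033] deg 0.1
turn [-2.9000e-03  2.2000e-03 -5.9967e+00] deg 179.9
```

>>> carry_out --delta_pos '[[0,0,-0.1],[0,0.05,-0.15],[0,0.109,-0.15],[0,0.109,-0.15],[0,0.109,-0.08],[0,0.109,-0.04],[0,0.109,-0.02],[0,0.109,-0.017],[0,0.109,-0.017],[0,0.109,-0.017],[0,0.109,-0.017]]' --turn '[[0,0,0],[0,0,0],[0,0,0],[0,0,0],[0,0,0],[0,0,0],[0,0,0],[0,0,0],[0,0,0],[0,0,0],[0,0,0]]' --claw '[0,0,0,0,0,0,0,0,1,1,1]'

```text
clock: 7.25
position: [0.468, 0.4347, -0.0251]
ee_rot: [0.001, 0.058, 0.998, 0.0]
contact_force: [-0.2, -0.5, 2.4]
width: 0.0206
gripper_force: 98.5
```

```bash
python3 -c "
from h import *
show()"
```

```text
t 7.25 p_true [0.468  0.4347 0.0069] yaw_y 83.38 zax [ 0.001  0.001 -1.   ] w 0.0206 gf 98.5 F [-0.2 -0.5  2.4] q [ 0.64  0.56  1.65 -0.    0.93 -0.82]
```

```bash
python3 -c "
from h import *
goto([0.6076,0.204,0.145],-0.85)"
```

```text
delta [-0.4137 -0.5323 -0.3452]
turn [3.1000e-03 6.0000e-04 2.8077e+00] deg 84.2
turn [-6.0000e-04  3.1000e-03 -3.1923e+00] deg 95.8
```

>>> carry_out --delta_pos '[[0,0,-0.03],[0,0,-0.1],[0,0,-0.18],[0,0,-0.26],[0,0,-0.33],[0,0,-0.345],[0,0,-0.345]]' --turn '[[0,0,0],[0,0,0],[0,0,0],[0,0,0],[0,0,0],[0,0,0],[0,0,0]]' --claw '[1,1,1,1,1,1,1]'

```text
clock: 7.95
position: [0.4678, 0.4349, 0.1132]
ee_rot: [0.001, 0.058, 0.998, 0.001]
contact_force: [-0.4, -0.1, -3.7]
width: 0.0204
gripper_force: 98.5
```

```bash
python3 -c "
from h import *
show();goto([0.6076,0.204,0.145],-0.85)
d=snap('side','s5.png',(200,70,340,180),5)"
```

```text
t 7.95 p_true [0.4678 0.4349 0.1452] yaw_y 83.39 zax [ 0.002  0.002 -1.   ] w 0.0204 gf 98.5 F [-0.4 -0.1 -3.7] q [ 0.64  0.42  1.5   0.    1.22 -0.82]
delta [-4.137e-01 -5.332e-01  2.000e-04]
turn [5.500e-03 1.000e-04 2.808e+00] deg 84.2
turn [-1.000e-04  5.700e-03 -3.192e+00] deg 95.8
```

View pics/s5.png

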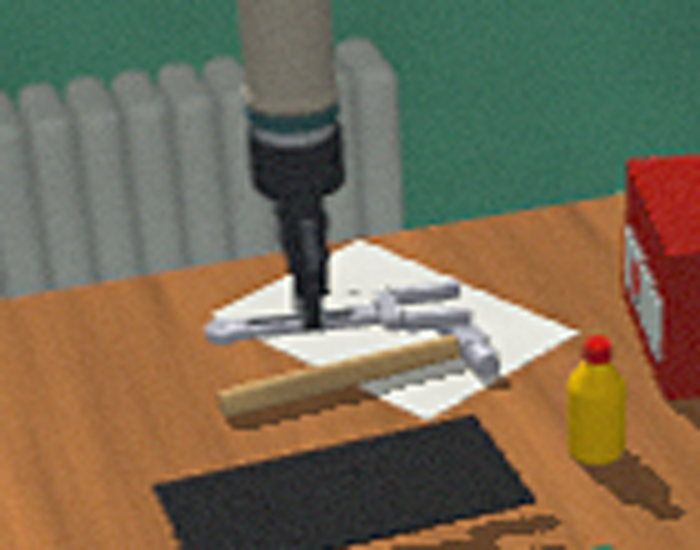

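>>> carry_out --delta_pos '[[-0.03,-0.05,0],[-0.1,-0.13,0],[-0.18,-0.23,0],[-0.26,-0.33,0],[-0.34,-0.43,0],[-0.39,-0.5,0],[-0.414,-0.533,0]]' --turn '[[0,0,0.1],[0,0,0.3],[0,0,0.55],[0,0,0.8],[0,0,0.95],[0,0,1],[0,0,1]]' --claw '[1,1,1,1,1,1,1]'

```text
clock: 8.7
position: [0.6078, 0.1996, 0.1092]
ee_rot: [-0.001, 0.316, 0.949, -0.002]
contact_force: [-0.2, 0.1, -3.3]
width: 0.0205
gripper_force: 98.6
```

>>> carry_out --delta_pos '[[0,0,0],[0,0,0],[0,0,0],[0,0,0],[0,0,0]]' --turn '[[0,0,0.25],[0,0,0.5],[0,0,0.75],[0,0,1],[0,0,1]]' --claw '[1,1,1,1,1]'

```text
clock: 9.2
position: [0.6058, 0.204, 0.1099]
ee_rot: [-0.002, 0.549, 0.836, -0.001]
contact_force: [-0.3, -0.2, -3.3]
width: 0.0206
gripper_force: 98.6
```

>>> carry_out --delta_pos '[[0,0,0],[0,0,0],[0,0,0],[0,0,0],[0,0,0]]' --turn '[[0,0,0.25],[0,0,0.5],[0,0,0.75],[0,0,0.808],[0,0,0.808]]' --claw '[1,1,1,1,1]'

```text
clock: 9.7
position: [0.6065, 0.204, 0.1107]
ee_rot: [-0.001, 0.711, 0.703, -0.001]
contact_force: [0.1, 0.4, -2.9]
width: 0.0205
gripper_force: 98.6
```

```bash
python3 -c "
from h import *
show();goto([0.6076,0.204,0.145],-0.85)
d=snap('top'); print(proj(d,[.606,.098,.14]),proj(d,[.606,.098,.08]))
a=d['image'][130:230,250:350][...,::-1]
e=snap('side'); b=e['image'][140:240,260:380][...,::-1]
cv2.imwrite('pics/ts6.png',np.hstack([cv2.resize(a,(364,364),interpolation=2),cv2.resize(b,(436,364),interpolation=2)]))
P=cloud(d); k=(P[...,2]>0.125)&(P[...,2]<0.175)&(P[...,1]<0.15)&(P[...,0]<.7)&(P[...,0]>.5); q=P[k]; print(k.sum(),q.min(0),q.max(0)); print(cv2.minAreaRect((q[:,:2]*1000).astype(np.float32)))
for y0 in np.arange(.055,.15,.01):
  w=q[(q[:,1]>=y0)&(q[:,1]<y0+.01)]
  if len(w): print(round(y0,3),np.sort(w[:,0]*1000).round().astype(int).tolist(), w[:,2].mean().round(4))
print(manip.place_of('top','spanner')[:2],manip.place_of('top','spanner_end')[:2])
"
```

```text
t 9.7 p_true [0.6065 0.204  0.1427] yaw_y -0.67 zax [-0.002 -0.    -1.   ] w 0.0205 gf 98.6 F [ 0.1  0.4 -2.9] q [0.22 0.43 1.49 0.   1.22 0.23]
delta [ 0.0001  0.0028 -0.0057]
turn [-0.0039  0.0002  0.0062] deg 0.2
turn [-3.0000e-04 -6.2000e-03 -5.9938e+00] deg 179.8
[303.99440872 181.17533851] [304.48742129 183.69592312]
317 [0.57367229 0.0724902  0.14069346] [0.63489435 0.14932571 0.16179603]
((605.2933349609375, 111.34742736816406), (76.51248168945312, 61.23670959472656), 88.35002136230469)
0.065 [574, 577, 580, 583, 626, 628, 631] 0.1516
0.075 [574, 574, 576, 576, 577, 579, 579, 580, 582, 582, 583, 585, 585, 621, 622, 623, 623, 623, 625, 625, 625, 625, 628, 628, 628, 629, 630, 630, 631, 631, 635] 0.1528
0.085 [576, 576, 576, 577, 579, 579, 579, 580, 582, 582, 582, 582, 585, 585, 585, 588, 588, 620, 620, 621, 622, 622, 622, 625, 625, 625, 628, 628, 629, 631, 631, 631] 0.1521
0.095 [576, 576, 576, 579, 579, 579, 582, 582, 582, 585, 585, 585, 587, 587, 588, 620, 620, 621, 621, 622, 622, 622, 622, 625, 625, 625, 625, 628, 628, 628, 628, 630, 631, 631, 631] 0.1514
0.105 [575, 576, 57
[... 566 characters left out ...]
610, 612, 613, 613, 615, 615, 616, 618, 619, 619, 621, 622, 622, 624, 624, 625, 627, 627, 627, 630, 630, 633] 0.1527
0.135 [579, 579, 579, 581, 581, 581, 583, 584, 584, 587, 587, 587, 589, 590, 590, 592, 593, 593, 595, 595, 595, 598, 598, 599, 601, 601, 601, 604, 604, 604, 607, 607, 607, 609, 610, 610, 612, 612, 613, 615, 615, 616, 618, 618, 619, 621, 621, 621, 622, 624, 624, 624, 624, 627, 627, 627, 627, 629, 630, 630, 630] 0.1531
0.145 [584, 587, 593, 595, 596, 599, 599, 601, 602, 604, 604, 607, 607, 610, 610, 613, 613, 615, 616] 0.149
[{'point': [0.608, 0.1026, 0.1374], 'score': 0.91}] [{'point': [0.6077, 0.2752, 0.1407], 'score': 0.77}, {'point': [0.4775, 0.3953, -0.001], 'score': 0.58}]
```

View pics/ts6.png

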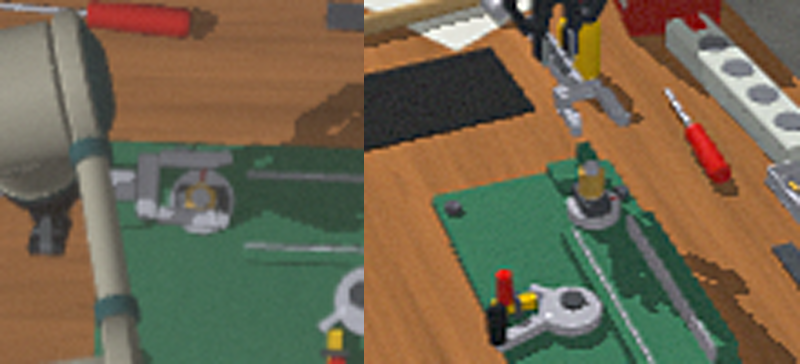

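>>> carry_out --delta_pos '[[0,0.003,0],[0,0.003,0.05],[0,0.003,0.1],[0,0.003,0.15],[0,0.003,0.19],[0,0.003,0.215],[0,0.003,0.224],[0,0.003,0.224]]' --turn '[[0,0,-0.01],[0,0,-0.01],[0,0,-0.01],[0,0,-0.01],[0,0,-0.01],[0,0,-0.01],[0,0,-0.01],[0,0,-0.01]]' --claw '[1,1,1,1,1,1,1,1]'

```text
clock: 10.7
position: [0.6086, 0.2036, 0.0221]
ee_rot: [-0.0, 0.71, 0.704, -0.0]
contact_force: [-1.0, -0.2, -2.4]
width: 0.0204
gripper_force: 98.6
```

>>> carry_out --delta_pos '[[0,0,0.01],[0,0,0.02],[0,0,0.028],[0,0,0.028]]' --turn '[[0,0,0],[0,0,0],[0,0,0],[0,0,0]]' --claw '[1,1,1,1]'

```text
clock: 11.1
position: [0.6085, 0.2036, 0.0111]
ee_rot: [0.0, 0.711, 0.704, 0.0]
contact_force: [-0.5, -0.8, -3.1]
width: 0.0205
gripper_force: 98.6
```

>>> carry_out --delta_pos '[[0,0,0.008],[0,0,0.016],[0,0,0.022],[0,0,0.024],[0,0,0.024]]' --turn '[[0,0,0],[0,0,0],[0,0,0],[0,0,0],[0,0,0]]' --claw '[1,1,1,1,1]'

```text
clock: 11.6
position: [0.6084, 0.2036, 0.0012]
ee_rot: [-0.0, 0.711, 0.704, -0.0]
contact_force: [-0.6, -0.3, -2.5]
width: 0.0205
gripper_force: 98.7
```

```bash
python3 -c "
from h import *
show(); print(manip.get_state()['moment'])
d=snap('top'); e=snap('side')
a=d['image'][140:230,260:350][...,::-1]; b=e['image'][160:240,270:366][...,::-1]
cv2.imwrite('pics/ts7.png',np.hstack([cv2.resize(a,(364,364),interpolation=2),cv2.resize(b,(436,364),interpolation=2)]))
P=cloud(d); m=(P[...,1]<.16)&(P[...,1]>.06)&(abs(P[...,0]-.606)<.035); 
for r in np.where(m.any(1))[0]: print(r,[int(1000*P[r,u,2]) if m[r,u] else 0 for u in range(288,318)])
"
```

```text
t 11.6 p_true [0.6084 0.2036 0.0332] yaw_y -0.56 zax [-0. -0. -1.] w 0.0205 gf 98.7 F [-0.6 -0.3 -2.5] q [0.21 0.53 1.62 0.   0.99 0.22]
[ 0.01916112  0.07443352 -0.04347368]
149 [0, 0, 0, 0, 0, 0, 0, 0, 0, 0, 0, 0, 0, 0, 0, 0, 0, 0, 0, 0, 0, 0, 0, 0, 0, 0, 0, 0, 0, 0]
150 [0, 0, 0, 0, 0, 0, 0, 0, 0, 0, 0, 0, 0, 0, 0, 0, 0, 0, 0, 0, 0, 0, 0, 0, 0, 0, 0, 0, 0, 0]
151 [0, 0, 0, 0, 0, 0, 0, 0, 0, 0, 0, 0, 0, 0, 0, 0, 0, 0, 0, 0, 0, 0, 0, 0, 0, 0, 0, 0, 0, 0]
152 [0, 0, 0, 0, 0, 0, 0, 0, 0, 0, 0, 0, 0, 0, 0, 0, 0, 0, 0, 0, 0, 0, 0, 0, 0, 0, 0, 0, 0, 0]
153 [0, 0, 0, 0, 0, 0, 0, 0, 0, 0, 0, 0, 0, 0, 0, 0, 0, 0, 0, 0, 0, 0, 0, 0, 0, 0, 0, 0, 0, 0]
154 [0, 0, 0, 0, 0, 0, 0, 0, 0, 0, 0, 0, 0, 0, 0, 0, 0, 0, 0, 0, 0, 0, 0, 0, 0, 0, 0, 0, 0, 0]
155 [0, 0, 0, 0, 0, 0, 0, 0, 0, 0, 0, 0, 0, 0, 0, 0, 0, 0, 0, 0, 0, 0, 0, 0, 0, 0, 0, 0, 0, 0]
156 [0, 0, 0, 0, 0, 0, 0, 0, 0, 0, 0, 0, 0, 0, 0, 0, 0, 0, 0, 0, 0, 0, 0, 0, 0, 0, 0, 0, 0, 0]
157 [0, 0, 0, 0, 0, 0, 0, 0, 0, 0, 0, 0, 0, 0, 0, 0, 0, 0, 0, 0, 0, 0, 0, 0, 0, 0, 0, 0, 0, 0]
158 [0, 0, 0, 0, 0, 0, 0, 0, 0, 0, 0, 0, 0, 0, 0, 0, 0, 0, 0, 0, 0, 0,
[... 3680 characters left out ...]
7, 44, 38, 48, 47, 39, 41, 44, 45, 45, 45, 45, 43, 52, 52, 42, 44, 42, 21, 14, 19, 14, 0]
193 [17, 21, 35, 44, 37, 36, 40, 44, 40, 44, 49, 52, 42, 41, 46, 40, 47, 44, 41, 47, 45, 41, 46, 46, 47, 48, 21, 21, 15, 0]
194 [16, 17, 13, 14, 14, 20, 19, 41, 41, 41, 42, 45, 41, 43, 46, 48, 45, 46, 47, 44, 41, 43, 43, 40, 43, 15, 17, 18, 10, 0]
195 [19, 15, 23, 19, 17, 17, 19, 20, 15, 19, 22, 16, 14, 21, 23, 9, 17, 19, 18, 19, 21, 16, 29, 42, 47, 19, 16, 20, 14, 0]
196 [10, 18, 12, 18, 10, 14, 17, 11, 13, 13, 12, 23, 11, 18, 16, 13, 16, 20, 13, 15, 15, 16, 10, 15, 19, 20, 16, 17, 21, 0]
197 [0, 0, 0, 0, 0, 0, 0, 12, 0, 14, 16, 16, 14, 19, 13, 18, 22, 18, 19, 12, 14, 22, 10, 20, 18, 17, 17, 15, 12, 0]
```

View pics/ts7.png

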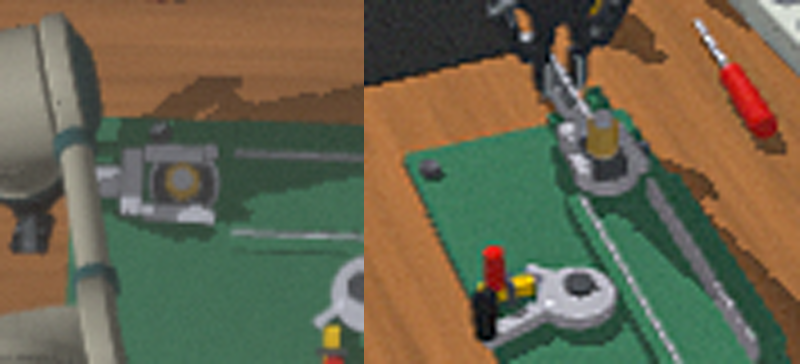

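>>> carry_out --delta_pos '[[0,0,0.003],[0,0.003,0.005],[0,0.006,0.005],[0,0.006,0.005]]' --turn '[[0,0,0],[0,0,0.02],[0,0,0.04],[0,0,0.04]]' --claw '[1,1,1,1]'

```text
clock: 12.1
position: [0.6094, 0.2037, 0.0006]
ee_rot: [-0.001, 0.718, 0.696, -0.001]
contact_force: [-4.9, -0.4, 5.6]
width: 0.0206
gripper_force: 99.8
```

>>> carry_out --delta_pos '[[0,0,0],[0,0,0],[0,0,0],[0,0,-0.05],[0,0,-0.15],[0,0,-0.25],[0,0,-0.35],[0,0,-0.4],[0,0,-0.4]]' --turn '[[0,0,0],[0,0,0],[0,0,0],[0,0,0],[0,0,0],[0,0,0],[0,0,0],[0,0,0],[0,0,0]]' --claw '[0,0,0,0,0,0,0,0,0]'

```text
clock: 13.0
position: [0.6139, 0.2042, 0.1638]
ee_rot: [0.002, 0.718, 0.696, 0.004]
contact_force: [0.0, 0.3, 0.4]
width: 0.0428
gripper_force: 0.0
```

```bash
python3 -c "
from h import *
show()
d=snap('top'); e=snap('side')
a=d['image'][155:215,250:350][...,::-1]; b=e['image'][170:230,290:370][...,::-1]
cv2.imwrite('pics/ts8.png',np.vstack([cv2.resize(a,(500,300),interpolation=2),cv2.resize(b,(500,300),interpolation=2)]))
P=cloud(d); k=(abs(P[...,0]-.606)<.02)&(abs(P[...,1]-.098)<.02)&(P[...,2]>.063); q=P[k]; print(k.sum(),q.mean(0),cv2.minAreaRect((q[:,:2]*1000).astype(np.float32)))
c=cv2.resize(d['image'][172:198,290:320][...,::-1],None,fx=9,fy=9,interpolation=2); cv2.imwrite('pics/nut.png',c)
print(manip.place_of('top','stop_mark')[:1], manip.place_of('top','nut')[:1])
"
```

```text
t 13.0 p_true [0.6139 0.2042 0.1958] yaw_y -1.76 zax [ 0.009  0.002 -1.   ] w 0.0428 gf 0.0 F [0.  0.3 0.4] q [0.21 0.4  1.41 0.   1.33 0.24]
58 [0.60440272 0.097138   0.07580265] ((604.54638671875, 96.41034698486328), (23.92455291748047, 23.960613250732422), 50.29071807861328)
[{'point': [0.636, 0.0957, 0.0329], 'score': 0.44}] [{'point': [0.6087, 0.1675, 0.0335], 'score': 0.67}]
```

View pics/ts8.png

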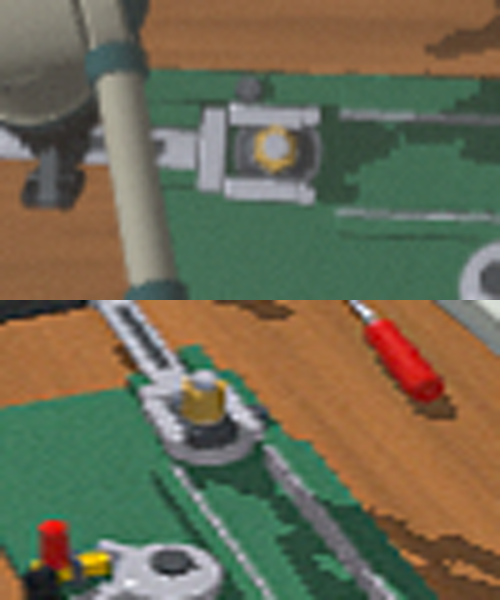

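```bash
cat > nut.py <<'E'
from h import *
acc={}
for rep in range(3):
    d=snap('top'); im=d['image'].astype(np.float32); 
    br=np.clip(im[...,0]-im[...,2]-10,0,None)   # brass: red over blue
    st_=None; S=8; u0,v0,n=290,170,30
    B=cv2.resize(br[v0:v0+n,u0:u0+n],None,fx=1,fy=1)
    best=[]
    for phi in range(0,60,3):
        for dx in np.arange(-3,3.1,1):
            for dy in np.arange(-3,3.1,1):
                c=np.array([.6055+dx/1000,.0975+dy/1000]); R_=12/np.cos(np.pi/6)
                pts=[]
                for k in range(6):
                    a=np.radians(phi+30+60*k); p=proj(d,[c[0]+.001*R_*np.cos(a),c[1]+.001*R_*np.sin(a),.072]); pts.append((p-[u0,v0]+.5)*S)
                m=np.zeros((n*S,n*S),np.float32); cv2.fillPoly(m,[np.round(pts).astype(np.int32)],1)
                # stud disc removed
                sp=(proj(d,[c[0],c[1],.08])-[u0,v0]+.5)*S; cv2.circle(m,tuple(np.round(sp).astype(int).tolist()),int(2.6*S),0,-1)
                T=cv2.resize(m,(n,n),interpolation=cv2.INTER_AREA)
                best.append((np.corrcoef(T[5:25,5:25].ravel(),B[5:25,5:25].ravel())[0,1],phi,dx,dy))
    best.sort(reverse=True); print(best[:3])
    for phi in range(0,60,3): acc.setdefault(phi,[]).append(max(b[0] for b in best if b[1]==phi))
for k,v in acc.items(): print(k,np.mean(v).round(4),end='; ')
goto([.606,.098,.2],80)
E
python3 nut.py
```

```text
[(np.float64(0.9322761704878845), 27, np.float64(0.0), np.float64(0.0)), (np.float64(0.9320307183846318), 24, np.float64(0.0), np.float64(1.0)), (np.float64(0.9315248234510903), 24, np.float64(0.0), np.float64(0.0))]
[(np.float64(0.9312309668025742), 24, np.float64(0.0), np.float64(1.0)), (np.float64(0.931048076598474), 27, np.float64(0.0), np.float64(0.0)), (np.float64(0.9306230586091081), 27, np.float64(0.0), np.float64(1.0))]
[(np.float64(0.9351290349871725), 24, np.float64(0.0), np.float64(1.0)), (np.float64(0.9344648263246197), 27, np.float64(0.0), np.float64(1.0)), (np.float64(0.9338953047893807), 27, np.float64(0.0), np.float64(0.0))]
0 0.9025; 3 0.9039; 6 0.9043; 9 0.9066; 12 0.9154; 15 0.9203; 18 0.9276; 21 0.928; 24 0.9328; 27 0.9326; 30 0.9311; 33 0.9279; 36 0.9234; 39 0.9193; 42 0.9104; 45 0.9103; 48 0.9; 51 0.9004; 54 0.8964; 57 0.8968; delta [-0.2637 -0.0024 -0.0255]
turn [-0.0055 -0.0029 -2.7252] deg 81.8
turn [-3.0000e-03  5.8000e-03  3.2748e+00] deg 98.2
```

>>> carry_out --delta_pos '[[-0.05,0,0],[-0.13,0,0],[-0.2,-0.001,0],[-0.25,-0.002,0],[-0.264,-0.002,0]]' --turn '[[0,0,-0.2],[0,0,-0.4],[0,0,-0.7],[0,0,-0.95],[0,0,-1]]' --claw '[0,0,0,0,0]'

```text
clock: 13.85
position: [0.6064, 0.0957, 0.1585]
ee_rot: [-0.001, 0.513, 0.858, -0.001]
contact_force: [-0.6, 0.3, -0.5]
width: 0.0429
gripper_force: 0.0
```

>>> carry_out --delta_pos '[[0,0,0],[0,0,0],[0,0,0],[0,0,0]]' --turn '[[0,0,-0.25],[0,0,-0.5],[0,0,-0.75],[0,0,-1]]' --claw '[0,0,0,0]'

```text
clock: 14.25
position: [0.6065, 0.098, 0.1585]
ee_rot: [-0.001, 0.271, 0.963, -0.0]
contact_force: [-0.2, -0.5, -0.2]
width: 0.0427
gripper_force: 0.0
```

>>> carry_out --delta_pos '[[0,0,0],[0,0,0],[0,0,0],[0,0,0],[0,0,0]]' --turn '[[0,0,-0.25],[0,0,-0.5],[0,0,-0.75],[0,0,-0.89],[0,0,-0.89]]' --claw '[0,0,0,0,0]'

```text
clock: 14.75
position: [0.6066, 0.098, 0.1586]
ee_rot: [-0.001, 0.044, 0.999, -0.0]
contact_force: [-0.0, -0.1, 0.2]
width: 0.043
gripper_force: 0.0
```

```bash
python3 -c "
from h import *
show(); goto([.6057,.098,.05],85)"
```

```text
t 14.75 p_true [0.6066 0.098  0.1906] yaw_y 84.93 zax [-0.002 -0.    -1.   ] w 0.043 gf 0.0 F [-0.  -0.1  0.2] q [ 0.05  0.36  1.48  0.    1.3  -1.44]
delta [ 1.600e-03 -2.000e-04  3.514e-01]
turn [-0.0003 -0.003  -0.0023] deg 0.1
turn [-4.7000e-03  5.0000e-04  5.9977e+00] deg 179.9
```

>>> carry_out --delta_pos '[[0.001,0,0.1],[0.001,0,0.2],[0.001,0,0.28],[0.001,0,0.32],[0.001,0,0.34],[0.001,0,0.35],[0.001,0,0.35],[0.001,0,0.35],[0.001,0,0.35],[0.001,0,0.35],[0.001,0,0.35]]' --turn '[[0,0,0],[0,0,0],[0,0,0],[0,0,0],[0,0,0],[0,0,0],[0,0,0],[0,0,0],[0,0,0],[0,0,0],[0,0,0]]' --claw '[0,0,0,0,0,0,0,1,1,1,1]' --force 70

```text
clock: 15.85
position: [0.6075, 0.0972, 0.0211]
ee_rot: [0.001, 0.044, 0.999, -0.001]
contact_force: [-1.2, -3.6, 5.4]
width: 0.0225
gripper_force: 69.4
```

```bash
python3 -c "
from h import *
show(); print(manip.get_state()['moment'])"
```

```text
t 15.85 p_true [0.6075 0.0972 0.0531] yaw_y 84.96 zax [ 0.003 -0.001 -1.   ] w 0.0225 gf 69.4 F [-1.2 -3.6  5.4] q [ 0.05  0.48  1.67 -0.    1.   -1.44]
[-0.64101961  0.13368008  0.01432846]
```

>>> carry_out --delta_pos '[[0,0,0],[0,0,0],[0,0,0],[0,0,0],[0,0,0],[0,0,0]]' --turn '[[0,0,0.2],[0,0,0.4],[0,0,0.6],[0,0,0.8],[0,0,1],[0,0,1]]' --claw '[1,1,1,1,1,1]'

```text
clock: 16.45
position: [0.6073, 0.0965, 0.0211]
ee_rot: [0.001, 0.301, 0.954, -0.001]
contact_force: [-1.2, -5.7, 6.3]
width: 0.0225
gripper_force: 69.5
```

```bash
python3 -c "
from h import *
show(); print(manip.get_state()['moment'])"
```

```text
t 16.45 p_true [0.6073 0.0965 0.0531] yaw_y 54.93 zax [ 0.002 -0.003 -1.   ] w 0.0225 gf 69.5 F [-1.2 -5.7  6.3] q [ 0.05  0.48  1.67 -0.    1.   -0.91]
[-0.91497869  0.17847512  0.12513882]
```

>>> carry_out --delta_pos '[[0,0,0],[0,0,0],[0,0,0],[0,0,0],[0,0,0],[0,0,0]]' --turn '[[0,0,0.2],[0,0,0.4],[0,0,0.6],[0,0,0.8],[0,0,1],[0,0,1]]' --claw '[1,1,1,1,1,1]'

```text
clock: 17.05
position: [0.6068, 0.0961, 0.0211]
ee_rot: [0.001, 0.538, 0.843, -0.001]
contact_force: [-1.9, -7.4, 6.8]
width: 0.0219
gripper_force: 69.5
```

```bash
cat > ms.py <<'E'
from h import *
show(); print(np.round(manip.get_state()['moment'],2), np.round(manip.get_state()['effort'],2))
d=snap('top'); im=d['image'].astype(int); red=(im[...,0]-im[...,1]>60)&(im[...,0]-im[...,2]>60); P=cloud(d)
k=red&(abs(P[...,0]-.62)<.03)&(abs(P[...,1]-.1)<.04); print('red',k.sum(),P[k].mean(0).round(4))
d=snap('side'); im=d['image'].astype(int); red=(im[...,0]-im[...,1]>50)&(im[...,0]-im[...,2]>50); P=cloud(d)
k=red&(abs(P[...,0]-.62)<.03)&(abs(P[...,1]-.1)<.04)&(P[...,2]<.05); print('red',k.sum(),P[k].mean(0).round(4))
print([(np.round(manip.place_of(c,'stop_mark')[0]['point'],4)) for c in('top','side') if manip.place_of(c,'stop_mark')])
E
python3 ms.py
```

```text
t 17.05 p_true [0.6068 0.0961 0.0531] yaw_y 24.95 zax [ 0.001 -0.003 -1.   ] w 0.0219 gf 69.5 F [-1.9 -7.4  6.8] q [ 0.05  0.48  1.67 -0.    1.   -0.39]
[-1.12  0.29  0.05] [  3.72 -44.32 -19.1    1.99  -0.86   0.46]
red 0 [nan nan nan]
red 0 [nan nan nan]
[array([0.6361, 0.0975, 0.0283])]ms.py:4: RuntimeWarning: Mean of empty slice.
  k=red&(abs(P[...,0]-.62)<.03)&(abs(P[...,1]-.1)<.04); print('red',k.sum(),P[k].mean(0).round(4))
  ret = um.true_divide(
ms.py:6: RuntimeWarning: Mean of empty slice.
  k=red&(abs(P[...,0]-.62)<.03)&(abs(P[...,1]-.1)<.04)&(P[...,2]<.05); print('red',k.sum(),P[k].mean(0).round(4))
```

>>> carry_out --delta_pos '[[0,0,0],[0,0,0],[0,0,0],[0,0,0],[0,0,0]]' --turn '[[0,0,0.2],[0,0,0.4],[0,0,0.6],[0,0,0.7],[0,0,0.7]]' --claw '[1,1,1,1,1]'

```text
clock: 17.8
position: [0.6064, 0.0959, 0.0211]
ee_rot: [0.001, 0.682, 0.731, -0.001]
contact_force: [-3.2, -6.0, 8.8]
width: 0.0221
gripper_force: 69.6
```

```bash
python3 -c "
from h import *
show(); print(np.round(manip.get_state()['moment'],2), np.round(manip.get_state()['effort'],2))"
```

```text
t 17.8 p_true [0.6064 0.0959 0.0531] yaw_y 4.01 zax [ 0.001 -0.004 -1.   ] w 0.0221 gf 69.6 F [-3.2 -6.   8.8] q [ 0.05  0.48  1.67 -0.    1.   -0.02]
[-1.15  0.45  0.29] [  3.65 -43.96 -19.36   2.13  -1.12   0.39]
```

>>> carry_out --delta_pos '[[0,0,0],[0,0,0],[0,0,0],[0,0,0]]' --turn '[[0,0,0.15],[0,0,0.3],[0,0,0.4],[0,0,0.4]]' --claw '[1,1,1,1]'

```text
clock: 18.2
position: [0.6061, 0.0959, 0.0211]
ee_rot: [0.001, 0.755, 0.656, -0.001]
contact_force: [-3.3, -6.9, 7.7]
width: 0.0222
gripper_force: 69.7
```

```bash
python3 -c "
from h import *
show(); print(np.round(manip.get_state()['moment'],2), np.round(manip.get_state()['effort'],2))"
```

```text
t 18.2 p_true [0.6061 0.0959 0.0531] yaw_y -7.99 zax [ 0.    -0.004 -1.   ] w 0.0222 gf 69.7 F [-3.3 -6.9  7.7] q [ 0.05  0.48  1.67 -0.    1.    0.19]
[-1.16  0.42  0.19] [  3.61 -43.77 -19.51   2.14  -1.26   0.39]
```

>>> carry_out --delta_pos '[[0,0,0],[0,0,0],[0,0,0],[0,0,0]]' --turn '[[0,0,0.15],[0,0,0.3],[0,0,0.4],[0,0,0.4]]' --claw '[1,1,1,1]'

```text
clock: 18.6
position: [0.6059, 0.096, 0.0211]
ee_rot: [0.001, 0.819, 0.574, -0.001]
contact_force: [-4.5, -6.5, 8.2]
width: 0.0223
gripper_force: 69.7
```

```bash
python3 -c "
from h import *
show(); print(np.round(manip.get_state()['moment'],2), np.round(manip.get_state()['effort'],2))"
```

```text
t 18.6 p_true [0.6059 0.096  0.0531] yaw_y -19.9 zax [-0.    -0.004 -1.   ] w 0.0223 gf 69.7 F [-4.5 -6.5  8.2] q [ 0.05  0.48  1.67 -0.    1.    0.4 ]
[-1.13  0.58  0.6 ] [  2.83 -43.56 -19.68   2.25  -1.42   0.81]
```

>>> carry_out --delta_pos '[[0,0,0],[0,0,0],[0,0,0],[0,0,0]]' --turn '[[0,0,0.15],[0,0,0.3],[0,0,0.3],[0,0,0.3]]' --claw '[1,1,1,1]'

```text
clock: 19.0
position: [0.6063, 0.0974, 0.0213]
ee_rot: [0.001, 0.861, 0.509, -0.0]
contact_force: [-2.3, -3.1, 8.6]
width: 0.0225
gripper_force: 87.2
```

```bash
python3 -c "
from h import *
show(); print(np.round(manip.get_state()['moment'],2), np.round(manip.get_state()['effort'],2))"
```

```text
t 19.0 p_true [0.6063 0.0974 0.0533] yaw_y -28.84 zax [ 0.001 -0.002 -1.   ] w 0.0225 gf 87.2 F [-2.3 -3.1  8.6] q [ 0.05  0.48  1.67 -0.    1.    0.55]
[-0.4   0.51  0.89] [  0.58 -43.6  -19.22   1.3   -1.15   0.97]
```

>>> carry_out --delta_pos '[[0,0,0],[0,0,0],[0,0,0]]' --turn '[[0,0,0.1],[0,0,0.2],[0,0,0.2]]' --claw '[1,1,1]' --force 100

```text
clock: 19.3
position: [0.6072, 0.0986, 0.0214]
ee_rot: [0.0, 0.887, 0.462, 0.001]
contact_force: [-2.6, 0.3, 8.8]
width: 0.0219
gripper_force: 118.1
```

```bash
python3 -c "
from h import *
show(); print(np.round(manip.get_state()['moment'],2), np.round(manip.get_state()['effort'],2))"
```

```text
t 19.3 p_true [0.6072 0.0986 0.0534] yaw_y -34.92 zax [ 0.003  0.    -1.   ] w 0.0219 gf 118.1 F [-2.6  0.3  8.8] q [0.05 0.48 1.67 0.   1.   0.66]
[0.08 0.22 0.83] [ -0.83 -43.98 -18.56   0.44  -0.64   1.06]
```

>>> carry_out --delta_pos '[[0,0,0],[0,0,0],[0,0,0]]' --turn '[[0,0,0.1],[0,0,0.2],[0,0,0.2]]' --claw '[1,1,1]' --force 100

```text
clock: 19.6
position: [0.6081, 0.0992, 0.0214]
ee_rot: [0.0, 0.91, 0.415, 0.002]
contact_force: [-1.0, 0.9, 5.7]
width: 0.0222
gripper_force: 131.3
```

```bash
python3 ms.py 2>/dev/null
```

```text
t 19.6 p_true [0.6081 0.0992 0.0534] yaw_y -40.93 zax [ 0.004  0.001 -1.   ] w 0.0222 gf 131.3 F [-1.   0.9  5.7] q [0.05 0.48 1.67 0.   1.   0.76]
[0.23 0.11 0.95] [-1.780e+00 -4.465e+01 -1.796e+01  4.000e-02 -1.700e-01  1.070e+00]
red 0 [nan nan nan]
red 0 [nan nan nan]
[array([0.6386, 0.0934, 0.0276])]
```

>>> carry_out --delta_pos '[[0,0,0],[0,0,0],[0,0,0],[0,0,0],[0,0,-0.05],[0,0,-0.15],[0,0,-0.25],[0,-0.1,-0.35],[0,-0.2,-0.35],[0,-0.3,-0.35],[0,-0.4,-0.35],[0,-0.4,-0.35]]' --turn '[[0,0,0],[0,0,0],[0,0,0],[0,0,0],[0,0,0],[0,0,0],[0,0,0],[0,0,0],[0,0,0],[0,0,0],[0,0,0],[0,0,0]]' --claw '[0,0,0,0,0,0,0,0,0,0,0,0]'

```text
clock: 21.05
position: [0.4813, 0.2056, 0.1596]
ee_rot: [-0.001, 0.909, 0.416, -0.001]
contact_force: [-0.4, -0.0, -0.1]
width: 0.0427
gripper_force: 0.0
```

```bash
sed -i '/^goto/d' nut.py; python3 nut.py | tail -1
python3 - <<'E'
from h import *
show()
d=snap('top'); e=snap('side')
a=d['image'][155:215,250:350][...,::-1]; b=e['image'][170:230,290:370][...,::-1]
cv2.imwrite('pics/ts9.png',np.vstack([cv2.resize(a,(500,300),interpolation=2),cv2.resize(b,(500,300),interpolation=2)]))
print([(np.round(manip.place_of(c,'stop_mark')[0]['point'],4)) for c in('top','side') if manip.place_of(c,'stop_mark')])
E
```

```text
0 0.8963; 3 0.8936; 6 0.8861; 9 0.885; 12 0.8858; 15 0.8901; 18 0.8933; 21 0.8955; 24 0.903; 27 0.9106; 30 0.9144; 33 0.9261; 36 0.9233; 39 0.9264; 42 0.925; 45 0.9265; 48 0.9198; 51 0.9145; 54 0.9076; 57 0.9021; t 21.2 p_true [0.4864 0.2031 0.1917] yaw_y -41.03 zax [ 0.001 -0.    -1.   ] w 0.0425 gf 0.0 F [-0.1 -0.2  0.5] q [ 0.26  0.23  1.67 -0.    1.24  0.98]
[array([0.6346, 0.0956, 0.03  ]), array([0.6362, 0.097 , 0.0294])]
```

View pics/ts9.png

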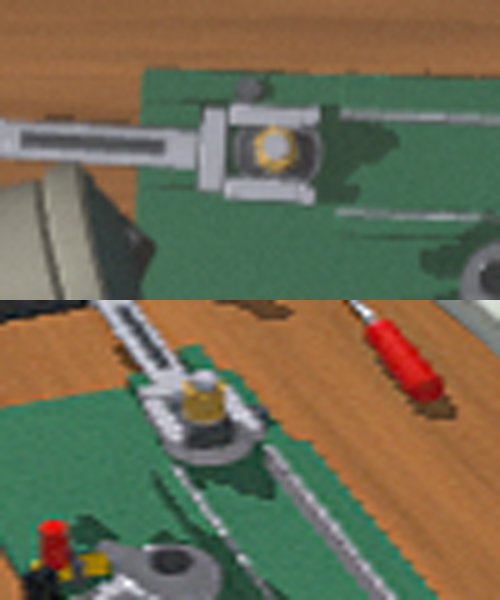

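```bash
python3 -c "
from h import *
goto([.606,.0975,.19],-20)"
```

```text
delta [-0.0015  0.3977  0.0031]
turn [-3.000e-04  4.000e-04 -7.043e-01] deg 21.1
turn [6.0000e-04 4.0000e-04 5.2957e+00] deg 158.9
```

>>> carry_out --delta_pos '[[0,0.1,0],[0,0.2,0],[0,0.3,0],[0,0.38,0],[-0.001,0.398,0.003],[-0.001,0.398,0.003]]' --turn '[[0,0,-0.1],[0,0,-0.3],[0,0,-0.5],[0,0,-0.7],[0,0,-0.7],[0,0,-0.7]]' --claw '[0,0,0,0,0,0]'

```text
clock: 22.1
position: [0.6061, 0.0971, 0.1574]
ee_rot: [-0.001, 0.82, 0.572, -0.001]
contact_force: [0.0, 0.8, 0.3]
width: 0.0425
gripper_force: 0.0
```

>>> carry_out --delta_pos '[[0,0,0.1],[0,0,0.2],[0,0,0.28],[0,0,0.32],[0,0,0.34],[0,0,0.346],[0,0,0.346],[0,0,0.346],[0,0,0.346],[0,0,0.346]]' --turn '[[0,0,0],[0,0,0],[0,0,0],[0,0,0],[0,0,0],[0,0,0],[0,0,0],[0,0,0],[0,0,0],[0,0,0]]' --claw '[0,0,0,0,0,0,0,1,1,1]' --force 100

```text
clock: 23.1
position: [0.6068, 0.0985, 0.0217]
ee_rot: [0.001, 0.819, 0.573, 0.001]
contact_force: [-0.2, 0.4, 5.8]
width: 0.0217
gripper_force: 98.4
```

```bash
python3 -c "
from h import *
show(); print(np.round(manip.get_state()['moment'],2), np.round(manip.get_state()['effort'],2))"
```

```text
t 23.1 p_true [0.6068 0.0985 0.0537] yaw_y -20.03 zax [ 0.003  0.    -1.   ] w 0.0217 gf 98.4 F [-0.2  0.4  5.8] q [0.05 0.47 1.67 0.   1.   0.4 ]
[0.09 0.15 0.25] [ -0.6  -44.84 -18.38  -0.06  -0.31   0.22]
```

>>> carry_out --delta_pos '[[0,0,0],[0,0,0],[0,0,0]]' --turn '[[0,0,0.1],[0,0,0.2],[0,0,0.2]]' --claw '[1,1,1]'

```text
clock: 23.4
position: [0.6067, 0.0985, 0.0217]
ee_rot: [0.001, 0.847, 0.532, 0.001]
contact_force: [-1.3, 0.7, 5.7]
width: 0.0216
gripper_force: 100.4
```

```bash
python3 -c "
from h import *
show(); print(np.round(manip.get_state()['moment'],2), np.round(manip.get_state()['effort'],2))"
```

```text
t 23.4 p_true [0.6067 0.0985 0.0537] yaw_y -25.69 zax [ 0.003 -0.001 -1.   ] w 0.0216 gf 100.4 F [-1.3  0.7  5.7] q [ 0.05  0.47  1.67 -0.    1.    0.5 ]
[0.23 0.13 2.07] [ -3.21 -44.73 -18.38   0.61  -0.3    2.22]
```

>>> carry_out --delta_pos '[[0,0,0],[0,0,0],[0,0,0],[0,0,0],[0,0,-0.05],[0,0,-0.15],[0,0,-0.25],[0,0,-0.3],[0,0,-0.3]]' --turn '[[0,0,-0.1],[0,0,-0.15],[0,0,-0.15],[0,0,-0.15],[0,0,-0.15],[0,0,-0.15],[0,0,-0.15],[0,0,-0.15],[0,0,-0.15]]' --claw '[1,0,0,0,0,0,0,0,0]'

```text
clock: 24.3
position: [0.6082, 0.0984, 0.1436]
ee_rot: [0.002, 0.827, 0.562, 0.003]
contact_force: [0.4, -0.8, -0.4]
width: 0.0425
gripper_force: 0.0
```

```bash
python3 -c "
from h import *
show(); goto([.6092,.2042,.15],-1.5)
d=snap('top'); P=cloud(d)
# handle axis check: gray pts at z~40, y .2-.27
im=d['image'].astype(int)
k=(P[...,2]>.028)&(P[...,2]<.055)&(P[...,1]>.19)&(P[...,1]<.27)&(abs(P[...,0]-.608)<.03); q=P[k]
for y0 in np.arange(.19,.27,.01):
  w=q[(q[:,1]>=y0)&(q[:,1]<y0+.01)]
  if len(w): print(round(y0,3),w[:,0].min().round(4),w[:,0].max().round(4))
"
```

```text
t 24.3 p_true [0.6082 0.0984 0.1756] yaw_y -21.61 zax [ 0.008  0.001 -1.   ] w 0.0425 gf 0.0 F [ 0.4 -0.8 -0.4] q [0.05 0.37 1.51 0.   1.26 0.42]
delta [ 0.2467 -0.0956  0.0641]
turn [ 0.014  -0.0039 -0.6704] deg 20.1
turn [-0.0055 -0.0197  5.3295] deg 159.9
0.2 0.5978 0.6136
0.21 0.5973 0.6199
0.22 0.5977 0.62
0.23 0.5978 0.6196
0.24 0.6006 0.6222
0.25 0.6001 0.6223
0.26 0.5996 0.6222
```

>>> carry_out --delta_pos '[[0.08,-0.03,0],[0.16,-0.06,0.02],[0.23,-0.09,0.04],[0.247,-0.096,0.06],[0.247,-0.096,0.06]]' --turn '[[0,0,-0.2],[0,0,-0.4],[0,0,-0.6],[0,0,-0.67],[0,0,-0.67]]' --claw '[0,0,0,0,0]'

```text
clock: 24.85
position: [0.604, 0.2047, 0.1125]
ee_rot: [-0.002, 0.716, 0.698, -0.003]
contact_force: [0.0, 0.2, -0.2]
width: 0.043
gripper_force: 0.0
```

```bash
python3 -c "
from h import *
show(); goto([.6092,.2042,.0322],-1.5)"
```

```text
t 24.85 p_true [0.604  0.2047 0.1445] yaw_y -1.39 zax [-0.006 -0.002 -1.   ] w 0.043 gf 0.0 F [ 0.   0.2 -0.2] q [ 0.22  0.43  1.49 -0.    1.23  0.24]
delta [-0.0005  0.0146  0.2808]
turn [-0.0113  0.0032  0.0037] deg 0.4
turn [-5.1000e-03 -1.7800e-02 -5.9962e+00] deg 179.9
```

>>> carry_out --delta_pos '[[0,0.01,0.05],[0,0.01,0.13],[0,0.01,0.21],[0,0.01,0.26],[0,0.01,0.28],[0,0.01,0.28],[0,0.01,0.28],[0,0.01,0.28],[0,0.01,0.28],[0,0.01,0.28]]' --turn '[[0,0,0],[0,0,0],[0,0,0],[0,0,0],[0,0,0],[0,0,0],[0,0,0],[0,0,0],[0,0,0],[0,0,0]]' --claw '[0,0,0,0,0,0,0,1,1,1]' --force 100

```text
clock: 25.85
position: [0.6099, 0.2044, 0.0057]
ee_rot: [-0.0, 0.716, 0.698, 0.0]
contact_force: [-2.9, 1.1, 5.0]
width: 0.018
gripper_force: 98.0
```

>>> carry_out --delta_pos '[[0,-0.002,0],[0,-0.004,0],[0,-0.004,-0.003],[0,-0.004,-0.01],[0,-0.004,-0.01]]' --turn '[[0,0,-0.02],[0,0,-0.04],[0,0,-0.04],[0,0,-0.04],[0,0,-0.04]]' --claw '[1,1,1,1,1]'

```text
clock: 26.35
position: [0.6083, 0.2044, 0.0078]
ee_rot: [-0.0, 0.709, 0.706, -0.0]
contact_force: [-0.6, -0.2, -1.0]
width: 0.0175
gripper_force: 98.1
```

```bash
python3 -c "
from h import *
show()"
```

```text
t 26.35 p_true [0.6083 0.2044 0.0398] yaw_y -0.26 zax [-0.001  0.    -1.   ] w 0.0175 gf 98.1 F [-0.6 -0.2 -1. ] q [0.22 0.52 1.61 0.   1.   0.22]
```

>>> carry_out --delta_pos '[[0,0,0.008],[0,0,0.008],[0,0,0.012],[0,0,0.02],[0,0,0.022],[0,0,0.022],[0,0,0.022],[0,0,0.022],[0,0,0.022]]' --turn '[[0,0,0],[0,0,0],[0,0,0],[0,0,0],[0,0,0],[0,0,0],[0,0,0],[0,0,0],[0,0,0]]' --claw '[1,0.2,0,0,0,0,1,1,1]' --force 100

```text
clock: 27.25
position: [0.6086, 0.2043, -0.0006]
ee_rot: [-0.0, 0.709, 0.705, 0.0]
contact_force: [-0.6, -0.3, 2.4]
width: 0.0207
gripper_force: 98.1
```

```bash
python3 -c "
from h import *
show()"
```

```text
t 27.25 p_true [0.6086 0.2043 0.0314] yaw_y -0.28 zax [ 0.  0. -1.] w 0.0207 gf 98.1 F [-0.6 -0.3  2.4] q [0.22 0.53 1.62 0.   0.99 0.22]
```

Same grip as before (20.7 mm). Lift slowly.

>>> carry_out --delta_pos '[[0,0,-0.01],[0,0,-0.03],[0,0,-0.05],[0,0,-0.05]]' --turn '[[0,0,0],[0,0,0],[0,0,0],[0,0,0]]' --claw '[1,1,1,1]'

```text
clock: 27.65
position: [0.6098, 0.2045, 0.0207]
ee_rot: [0.001, 0.709, 0.706, 0.001]
contact_force: [1.0, 0.3, -2.6]
width: 0.0212
gripper_force: 98.6
```

>>> carry_out --delta_pos '[[0,0,-0.05],[0,0,-0.13],[0,0,-0.21],[0,0,-0.23],[0,0,-0.23]]' --turn '[[0,0,0],[0,0,0],[0,0,0],[0,0,0],[0,0,0]]' --claw '[1,1,1,1,1]'

```text
clock: 28.15
position: [0.6095, 0.2045, 0.1125]
ee_rot: [0.001, 0.709, 0.706, 0.001]
contact_force: [0.4, 0.0, -2.8]
width: 0.0204
gripper_force: 98.7
```

```bash
python3 -c "
from h import *
show(); goto([.468,.435,.145],83.4); snap('top'); print(manip.place_of('top','spanner')[:2], manip.place_of('top','stop_mark')[:1])"
```

```text
t 28.15 p_true [0.6095 0.2045 0.1445] yaw_y -0.25 zax [ 0.003  0.001 -1.   ] w 0.0204 gf 98.7 F [ 0.4  0.  -2.8] q [0.22 0.43 1.49 0.   1.22 0.22]
delta [ 0.5748 -0.3564 -0.002 ]
turn [ 0.0061  0.0034 -2.7884] deg 83.7
turn [ 0.0035 -0.0063  3.2116] deg 96.3
[{'point': [0.6083, 0.1024, 0.1402], 'score': 0.78}] [{'point': [0.6329, 0.0951, 0.0295], 'score': 0.74}]
```

>>> carry_out --delta_pos '[[0.05,-0.03,0],[0.13,-0.08,0],[0.23,-0.14,0],[0.33,-0.2,0],[0.43,-0.26,0],[0.48,-0.34,0],[0.49,-0.387,0],[0.49,-0.387,0]]' --turn '[[0,0,-0.1],[0,0,-0.3],[0,0,-0.5],[0,0,-0.7],[0,0,-0.9],[0,0,-1],[0,0,-1],[0,0,-1]]' --claw '[1,1,1,1,1,1,1,1]'

```text
clock: 29.1
position: [0.4504, 0.4006, 0.1092]
ee_rot: [-0.001, 0.501, 0.866, -0.003]
contact_force: [0.4, -0.6, -3.5]
width: 0.0206
gripper_force: 98.7
```

>>> carry_out --delta_pos '[[0,0,0],[0,0,0],[0,0,0],[0,0,0],[0,0,0]]' --turn '[[0,0,-0.25],[0,0,-0.5],[0,0,-0.75],[0,0,-1],[0,0,-1]]' --claw '[1,1,1,1,1]'

```text
clock: 29.6
position: [0.4555, 0.3994, 0.1101]
ee_rot: [-0.0, 0.262, 0.965, -0.001]
contact_force: [0.1, 0.3, -2.4]
width: 0.0209
gripper_force: 98.7
```

>>> carry_out --delta_pos '[[0,0,0],[0,0,0],[0,0,0],[0,0,0],[0,0,0]]' --turn '[[0,0,-0.25],[0,0,-0.5],[0,0,-0.75],[0,0,-0.9],[0,0,-0.9]]' --claw '[1,1,1,1,1]'

```text
clock: 30.1
position: [0.4551, 0.3999, 0.1105]
ee_rot: [-0.0, 0.03, 1.0, -0.001]
contact_force: [0.0, 1.6, -2.3]
width: 0.0204
gripper_force: 98.7
```

```bash
python3 -c "
from h import *
show(); goto([.455,.402,.0065],87); snap('top'); print(manip.place_of('top','spanner')[:2],manip.place_of('top','spanner_end')[:2]); snap('side'); print(manip.place_of('side','spanner')[:2],manip.place_of('side','spanner_end')[:2])"
```

```text
t 30.1 p_true [0.4551 0.3999 0.1425] yaw_y 86.52 zax [-0.001 -0.001 -1.   ] w 0.0204 gf 98.7 F [ 0.   1.6 -2.3] q [ 0.61  0.38  1.57 -0.    1.19 -0.9 ]
delta [0.0005 0.0056 0.34  ]
turn [-0.0022 -0.0009 -0.0159] deg 0.5
turn [-1.5000e-03  3.4000e-03  5.9841e+00] deg 179.5
[{'point': [0.5609, 0.3911, 0.1385], 'score': 0.89}, {'point': [0.6089, 0.0939, 0.0271], 'score': 0.38}] [{'point': [0.3841, 0.4005, 0.137], 'score': 0.94}, {'point': [0.4407, -0.0726, 0.0723], 'score': 0.32}]
[{'point': [0.5589, 0.3911, 0.14], 'score': 0.56}] [{'point': [0.3879, 0.4018, 0.1426], 'score': 0.56}]
```

>>> carry_out --delta_pos '[[0,0,0.08],[0,0,0.18],[0,0,0.27],[0,0,0.32],[0,0,0.335],[0,0,0.34],[0,0,0.34],[0,0,0.34],[0,0,0.34],[0,0,0.25],[0,0,0.15],[0,0,0.05]]' --turn '[[0,0,0],[0,0,0],[0,0,0],[0,0,0],[0,0,0],[0,0,0],[0,0,0],[0,0,0],[0,0,0],[0,0,0],[0,0,0],[0,0,0]]' --claw '[1,1,1,1,1,1,1,0,0,0,0,0]'

```text
clock: 31.6
position: [0.4551, 0.4012, 0.0936]
ee_rot: [0.001, 0.028, 1.0, 0.001]
contact_force: [1.5, 0.5, -0.0]
width: 0.0428
gripper_force: 0.0
```

>>> carry_out --delta_pos '[[0,-0.1,-0.03],[0.05,-0.2,-0.03],[0.05,-0.3,-0.03],[0.05,-0.4,-0.03],[0.05,-0.5,-0.03],[0.05,-0.5,-0.03]]' --turn '[[0,0,0],[0,0,0],[0,0,0],[0,0,0],[0,0,0],[0,0,0]]' --claw '[0,0,0,0,0,0]'

```text
clock: 32.2
position: [0.4229, 0.1987, 0.1043]
ee_rot: [0.001, 0.03, 1.0, -0.001]
contact_force: [0.5, 0.5, 0.1]
width: 0.0427
gripper_force: 0.0
```

```bash
cat > tubes.py <<'E'
from h import *
def tubes(d):
    P=cloud(d); v,u=np.mgrid[0:400,0:640]; hsv=cv2.cvtColor(d['image'],cv2.COLOR_RGB2HSV)
    m=((P[...,2]>0.036)&(P[...,2]<0.062)&(P[...,1]<-0.2)&(P[...,1]>-.5)&(P[...,0]>.3)&(P[...,0]<.68)).astype(np.uint8)
    n,l,s,c=cv2.connectedComponentsWithStats(cv2.morphologyEx(m,cv2.MORPH_CLOSE,np.ones((3,3))))
    for i in range(1,n):
        if s[i,4]>60:
            k=(l==i)&(m>0); q=np.array([ray(d,a,b,.05)[:2] for a,b in zip(u[k].astype(float),v[k].astype(float))])
            r=cv2.minAreaRect((q*1000).astype(np.float32)); (w,h),a=r[1],r[2]; 
            if w<h: a+=90
            print(c[i].round(),'ctr',np.round(r[0],1),'size',np.round(r[1],1),'long axis deg',round((a+90)%180-90,1),'sat',np.median(hsv[k][:,1]))
E
python3 - <<'E'
from tubes import *
show(); d=snap('top'); tubes(d); d=snap('top'); tubes(d)
print(manip.place_of('top','spanner')[:2],manip.place_of('top','spanner_end')[:2],manip.place_of('top','tube1')[:5])
e=snap('side'); print(manip.place_of('side','spanner')[:1]); print(manip.place_of('top','catch_knob')[:1],manip.place_of('top','lever_knob')[:1])
E
```

```text
t 32.2 p_true [0.4229 0.1987 0.1363] yaw_y 86.52 zax [ 0.001 -0.002 -1.   ] w 0.0427 gf 0.0 F [0.5 0.5 0.1] q [ 0.29  0.19  1.88 -0.    1.07 -1.22]
[431. 191.] ctr [ 594.2 -291.8] size [71.2 54.8] long axis deg 3.9 sat 13.0
[474. 207.] ctr [ 549.9 -423.5] size [53.8 74.4] long axis deg -38.2 sat 13.0
[448. 244.] ctr [ 433.9 -346.3] size [74.5 50.9] long axis deg 82.5 sat 12.0
[455. 277.] ctr [ 326.5 -364.1] size [54.8 70.3] long axis deg -40.1 sat 112.0
[431. 191.] ctr [ 594.2 -291.5] size [71.1 55.3] long axis deg 4.6 sat 14.0
[473. 207.] ctr [ 550.3 -423.2] size [53.6 75.1] long axis deg -39.1 sat 13.0
[448. 244.] ctr [ 433.9 -346.4] size [74.2 50.9] long axis deg 82.5 sat 12.0
[455. 277.] ctr [ 325.9 -364.6] size [53.4 70.5] long axis deg -39.9 sat 112.0
[{'point': [0.5625, 0.3963, 0.0033], 'score': 0.81}, {'point': [0.5323, 0.5683, -0.0023], 'score': 0.34}] [{'point': [0.3857, 0.4031, 0.0003], 'score': 0.58}, {'point': [0.6061, 0.1022, 0.0739], 'score': 0.23}] [{'point': [0.5534, -0.4279, -0.0037], 'score': 0.92}, {'point': [0.592, -0.2985, -0.0019], 'score': 0.85}, {'point': [0.3236, -0.3662, 0.0023], 'score': 0.63}, {'point': [0.4353, -0.3493, 0.0008], 'score': 0.49}]
[{'point': [0.5597, 0.3944, 0.0069], 'score': 0.49}]
[{'point': [0.4627, -0.0219, 0.0691], 'score': 0.64}] [{'point': [0.4417, -0.0688, 0.0698], 'score': 0.89}]
```

>>> carry_out --delta_pos '[[0,-0.1,0],[0,-0.2,0],[0,-0.32,0],[0,-0.44,0],[0,-0.56,0],[0,-0.68,0],[0,-0.8,0],[0,-0.9,0],[0,-0.95,0]]' --turn '[[0,0,0.1],[0,0,0.2],[0,0,0.3],[0,0,0.4],[0,0,0.55],[0,0,0.7],[0,0,0.85],[0,0,1],[0,0,1]]' --claw '[-0.55,-0.55,-0.55,-0.55,-0.55,-0.55,-0.55,-0.55,-0.55]'

```text
clock: 33.55
position: [0.4023, -0.1802, 0.1031]
ee_rot: [0.001, 0.288, 0.958, -0.001]
contact_force: [1.1, 0.6, -0.1]
width: 0.0661
gripper_force: 0.0
```

>>> carry_out --delta_pos '[[0,0,0],[0,0,0],[0,0,0],[0,0,0]]' --turn '[[0,0,0.25],[0,0,0.5],[0,0,0.75],[0,0,1]]' --claw '[-0.55,-0.55,-0.55,-0.55]'

```text
clock: 33.95
position: [0.4021, -0.1768, 0.1029]
ee_rot: [-0.0, 0.526, 0.85, 0.0]
contact_force: [-0.8, -0.0, -0.3]
width: 0.0662
gripper_force: 0.0
```

>>> carry_out --delta_pos '[[0,0,0],[0,0,0],[0,0,0],[0,0,0],[0,0,0]]' --turn '[[0,0,0.25],[0,0,0.5],[0,0,0.75],[0,0,1],[0,0,1]]' --claw '[-0.55,-0.55,-0.55,-0.55,-0.55]'

```text
clock: 34.45
position: [0.4022, -0.1766, 0.103]
ee_rot: [-0.0, 0.727, 0.687, 0.0]
contact_force: [0.4, 0.0, 0.8]
width: 0.066
gripper_force: 0.0
```

Run:
```python
from tubes import *
show(); d=snap('top'); tubes(d); goto([.4345,-.3475,.10],-7.5)
print(manip.place_of('top','tube1')[:5])
```

```text
t 34.45 p_true [ 0.4022 -0.1766  0.135 ] yaw_y -3.19 zax [-0.  0. -1.] w 0.066 gf 0.0 F [0.4 0.  0.8] q [-0.57  0.15  1.93  0.    1.06 -0.52]
[431. 191.] ctr [ 594.2 -291.8] size [71.1 54.5] long axis deg 4.6 sat 14.0
[473. 207.] ctr [ 550.3 -423.2] size [53.6 75.1] long axis deg -39.1 sat 14.0
[443. 239.] ctr [ 443.7 -317.4] size [75.3 44. ] long axis deg 80.5 sat 11.0
delta [-0.4221  0.1037  0.0873]
turn [-0.0002 -0.0004  0.1478] deg 4.4
turn [ 6.0000e-04 -4.0000e-04 -5.8522e+00] deg 175.6
[{'point': [0.5934, -0.3004, -0.0037], 'score': 0.88}, {'point': [0.4375, -0.3175, 0.0025], 'score': 0.63}, {'point': [0.4754, 0.3927, -0.0008], 'score': 0.63}, {'point': [0.5546, -0.4269, 0.0001], 'score': 0.62}, {'point': [0.3233, -0.3649, 0.0007], 'score': 0.48}]
```

Run:
```python
from tubes import *
goto([.440,-.3175,.10],-9)
d=snap('side'); print(manip.place_of('side','tube1')[:5])
P=cloud(d); k=(P[...,2]>.044)&(P[...,2]<.056)&(abs(P[...,0]-.44)<.05)&(abs(P[...,1]+.318)<.055); r=cv2.minAreaRect((P[k][:,:2]*1000).astype(np.float32)); print(k.sum(),r)
```

```text
delta [-0.3464  0.1136  0.0874]
turn [-0.0002 -0.0004  0.1978] deg 5.9
turn [ 6.0000e-04 -4.0000e-04 -5.8022e+00] deg 174.1
[{'point': [0.4353, -0.3212, 0.005], 'score': 0.94}, {'point': [0.5925, -0.2947, -0.0037], 'score': 0.71}, {'point': [0.5508, -0.4273, -0.002], 'score': 0.67}, {'point': [0.3253, -0.3687, -0.0051], 'score': 0.63}, {'point': [0.3864, 0.405, -0.0007], 'score': 0.33}]
146 ((436.72113037109375, -320.2491149902344), (76.42049407958984, 51.229408264160156), 83.64708709716797)
```

>>> carry_out --delta_pos '[[-0.1,0.04,0],[-0.2,0.08,0],[-0.3,0.1,0.03],[-0.35,0.109,0.06],[-0.35,0.109,0.12],[-0.35,0.109,0.19],[-0.35,0.109,0.25],[-0.35,0.109,0.282],[-0.35,0.109,0.282],[-0.35,0.109,0.282],[-0.35,0.109,0.282],[-0.35,0.109,0.282]]' --turn '[[0,0,0.1],[0,0,0.16],[0,0,0.16],[0,0,0.16],[0,0,0.16],[0,0,0.16],[0,0,0.16],[0,0,0.16],[0,0,0.16],[0,0,0.16],[0,0,0.16],[0,0,0.16]]' --claw '[-0.55,-0.55,-0.55,-0.55,-0.55,-0.55,-0.55,-0.55,-0.55,1,1,1]' --force 60

```text
clock: 35.85
position: [0.438, -0.3197, -0.0088]
ee_rot: [0.001, 0.755, 0.656, 0.0]
contact_force: [0.6, 0.6, -0.4]
width: 0.0484
gripper_force: 62.7
```

Run:
```python
from tubes import *
show()
```

```text
t 35.85 p_true [ 0.438  -0.3197  0.0232] yaw_y -8.03 zax [ 0.001 -0.001 -1.   ] w 0.0484 gf 62.7 F [ 0.6  0.6 -0.4] q [-0.76  0.43  1.86  0.    0.85 -0.62]
```

>>> carry_out --delta_pos '[[0,0,-0.05],[0,0,-0.15],[0,0,-0.25],[0,0,-0.3],[0,0,-0.3]]' --turn '[[0,0,0],[0,0,0],[0,0,0],[0,0,0],[0,0,0]]' --claw '[1,1,1,1,1]'

```text
clock: 36.35
position: [0.4395, -0.3211, 0.1142]
ee_rot: [0.004, 0.755, 0.656, 0.0]
contact_force: [0.4, 0.6, -1.2]
width: 0.0492
gripper_force: 62.9
```

Run:
```python
from tubes import *
show(); goto([.603,.031,.143],-.85)
```

```text
t 36.35 p_true [ 0.4395 -0.3211  0.1462] yaw_y -8.04 zax [ 0.006 -0.006 -1.   ] w 0.0492 gf 62.9 F [ 0.4  0.6 -1.2] q [-0.76  0.29  1.71  0.    1.13 -0.62]
delta [0.9287 0.2817 0.0053]
turn [ 0.0128  0.0102 -0.2396] deg 7.2
turn [ 0.0154 -0.0194  5.7603] deg 172.8
```

>>> carry_out --delta_pos '[[0.05,0.02,0],[0.15,0.05,0],[0.27,0.09,0],[0.39,0.13,0],[0.51,0.17,0],[0.63,0.2,0],[0.75,0.23,0],[0.86,0.26,0],[0.92,0.28,0],[0.929,0.282,0],[0.929,0.282,0]]' --turn '[[0,0,-0.02],[0,0,-0.05],[0,0,-0.1],[0,0,-0.15],[0,0,-0.2],[0,0,-0.24],[0,0,-0.24],[0,0,-0.24],[0,0,-0.24],[0,0,-0.24],[0,0,-0.24]]' --claw '[1,1,1,1,1,1,1,1,1,1,1]'

```text
clock: 37.45
position: [0.6001, 0.0335, 0.1086]
ee_rot: [-0.001, 0.712, 0.702, -0.001]
contact_force: [-0.2, -0.0, -1.3]
width: 0.0486
gripper_force: 62.7
```

```bash
cat > held.py <<'E'
from tubes import *
show(); s,x,r=st()
d=snap('top'); P=cloud(d); 
k=(abs(P[...,2]-(x[2]+.028))<.012)&(np.linalg.norm(P[...,:2]-x[:2],axis=-1)<.06); q=P[k]
im=d['image'].astype(int); 
print(k.sum(),'rim y',np.sort(q[:,1])[[0,2,-3,-1]].round(4),'x',np.sort(q[:,0])[[0,-1]].round(4))
d=snap('side'); P=cloud(d); k=(P[...,2]<x[2]+.03)&(P[...,2]>x[2]-.03)&(np.linalg.norm(P[...,:2]-x[:2],axis=-1)<.07); q=P[k]; print(k.sum(),'z',np.sort(q[:,2])[[3,-4]].round(4),'y',np.sort(q[:,1])[[0,3,-4,-1]].round(4),'x',np.sort(q[:,0])[[3,-4]].round(4))
E
python3 held.py
```

```text
t 37.45 p_true [0.6001 0.0335 0.1406] yaw_y -0.75 zax [-0.003 -0.    -1.   ] w 0.0486 gf 62.7 F [-0.2 -0.  -1.3] q [-0.06  0.38  1.59 -0.    1.18 -0.05]
34 rim y [0.0008 0.001  0.0685 0.0687] x [0.5739 0.592 ]
375 z [0.1181 0.1702] y [-0.0093 -0.0073  0.0672  0.0691] x [0.5617 0.6355]
```

>>> carry_out --delta_pos '[[-0.01,0.007,0],[-0.01,0.007,0.06],[-0.01,0.007,0.13],[-0.01,0.007,0.18],[-0.01,0.007,0.19],[-0.01,0.007,0.19]]' --turn '[[0,0,0],[0,0,0],[0,0,0],[0,0,0],[0,0,0],[0,0,0]]' --claw '[1,1,1,1,1,1]'

```text
clock: 38.15
position: [0.6036, 0.0277, 0.0339]
ee_rot: [-0.0, 0.713, 0.701, -0.0]
contact_force: [0.5, -0.6, -1.5]
width: 0.0492
gripper_force: 62.9
```

```bash
python3 held.py
```

```text
t 38.15 p_true [0.6036 0.0277 0.0659] yaw_y -0.94 zax [-0.001 -0.    -1.   ] w 0.0492 gf 62.9 F [ 0.5 -0.6 -1.5] q [-0.07  0.45  1.67 -0.    1.02 -0.05]
31 rim y [-0.0056 -0.0055  0.0629  0.063 ] x [0.5772 0.5953]
437 z [0.036  0.0954] y [-0.0359 -0.0312  0.0628  0.064 ] x [0.5576 0.6541]
```

Aligned over the gap; lower to the bed.

>>> carry_out --delta_pos '[[0,0,0.015],[0,0,0.03],[0,0,0.045],[0,0,0.058],[0,0,0.064],[0,0,0.066],[0,0,0.066]]' --turn '[[0,0,0],[0,0,0],[0,0,0],[0,0,0],[0,0,0],[0,0,0],[0,0,0]]' --claw '[1,1,1,1,1,1,1]'

```text
clock: 38.95
position: [0.6039, 0.0289, 0.0078]
ee_rot: [-0.0, 0.712, 0.702, -0.0]
contact_force: [-0.2, -0.1, -1.1]
width: 0.0491
gripper_force: 62.9
```

```bash
python3 -c "
from h import *
show()"
```

```text
t 38.95 p_true [0.6039 0.0289 0.0398] yaw_y -0.85 zax [-0.  0. -1.] w 0.0491 gf 62.9 F [-0.2 -0.1 -1.1] q [-0.07  0.48  1.7   0.    0.96 -0.05]
```

>>> carry_out --delta_pos '[[0.004,0,0.001],[0.008,0,0.002],[0.008,0,0.002]]' --turn '[[0,0,0],[0,0,0],[0,0,0]]' --claw '[1,1,1]'

```text
clock: 39.25
position: [0.604, 0.0324, 0.0072]
ee_rot: [0.0, 0.712, 0.702, 0.0]
contact_force: [0.5, -1.2, -0.8]
width: 0.0493
gripper_force: 62.9
```

>>> carry_out --delta_pos '[[0.002,0,0],[0.004,0,0],[0.004,0,0]]' --turn '[[0,0,0],[0,0,0],[0,0,0]]' --claw '[1,1,1]'

```text
clock: 39.55
position: [0.604, 0.0338, 0.0072]
ee_rot: [0.0, 0.712, 0.702, 0.0]
contact_force: [-0.1, -0.2, -1.5]
width: 0.0485
gripper_force: 62.9
```

>>> carry_out --delta_pos '[[0.002,0,0],[0.004,0,0],[0.004,0,0]]' --turn '[[0,0,0],[0,0,0],[0,0,0]]' --claw '[1,1,1]'

```text
clock: 39.85
position: [0.604, 0.034, 0.0073]
ee_rot: [0.001, 0.712, 0.702, -0.001]
contact_force: [-0.1, -4.8, 0.2]
width: 0.0492
gripper_force: 62.9
```

>>> carry_out --delta_pos '[[0.002,0,0.002],[0.002,0,0.004],[0.002,0,0.004],[0.002,0,0.004],[0.002,0,0.004],[0,0,-0.04],[0,0,-0.12],[0,0,-0.2],[0,0,-0.25],[0,0,-0.25]]' --turn '[[0,0,0],[0,0,0],[0,0,0],[0,0,0],[0,0,0],[0,0,0],[0,0,0],[0,0,0],[0,0,0],[0,0,0]]' --claw '[1,1,-0.5,-0.55,-0.55,-0.55,-0.55,-0.55,-0.55,-0.55]'

```text
clock: 40.85
position: [0.6065, 0.0357, 0.1104]
ee_rot: [0.002, 0.712, 0.702, 0.003]
contact_force: [0.7, -0.4, 0.1]
width: 0.0666
gripper_force: 0.0
```

```bash
cat > row.py <<'E'
from tubes import *
def rimrow(d,n):
    P=cloud(d); c,s_=np.cos(np.radians(-.85)),np.sin(np.radians(-.85))
    X=P[...,0]-.6045; Y=P[...,1]+.00195; lx=c*X+s_*Y; ly=-s_*X+c*Y
    k=(P[...,2]>.056)&(P[...,2]<.074)&(abs(lx)<.04)&(ly<.075)&(ly>-.16)
    q=np.stack([lx[k],ly[k]],1)*1000
    if len(q)>5: print(n,k.sum(),'lx',np.percentile(q[:,0],[1,99]).round(1),'ly',np.percentile(q[:,1],[1,99]).round(1),'ctrrect',[np.round(a,1) for a in cv2.minAreaRect(q.astype(np.float32))])
if __name__=='__main__':
    show(); d=snap('top'); rimrow(d,'top'); tubes(d); e=snap('side'); rimrow(e,'side')
E
python3 row.py
```

```text
t 40.85 p_true [0.6065 0.0357 0.1424] yaw_y -0.84 zax [ 0.007  0.    -1.   ] w 0.0666 gf 0.0 F [ 0.7 -0.4  0.1] q [-0.06  0.38  1.58  0.    1.18 -0.04]
top 47 lx [-27.8  -2.2] ly [ 0.7 70.6] ctrrect [array([-15.1,  35.6]), array([70. , 25.8]), np.float64(89.5)]
[431. 191.] ctr [ 594.1 -291.5] size [71.3 55.3] long axis deg 4.6 sat 14.0
[473. 206.] ctr [ 550.6 -423.1] size [54.1 74.7] long axis deg -39.1 sat 10.5
[455. 277.] ctr [ 326.  -364.3] size [53.6 70.9] long axis deg -41.7 sat 114.0
side 129 lx [-28.3  23.6] ly [-3.6 71. ] ctrrect [array([-2.4, 34.5]), array([77.2, 52.8]), np.float64(88.7)]
```

>>> carry_out --delta_pos '[[-0.06,0,0],[-0.16,0,0],[-0.28,-0.02,0],[-0.4,-0.04,0],[-0.52,-0.06,0],[-0.64,-0.08,0],[-0.76,-0.1,0],[-0.88,-0.1,0],[-0.95,-0.1,0]]' --turn '[[0,0,-0.1],[0,0,-0.2],[0,0,-0.3],[0,0,-0.45],[0,0,-0.6],[0,0,-0.75],[0,0,-0.9],[0,0,-1],[0,0,-1]]' --claw '[-0.55,-0.55,-0.55,-0.55,-0.55,-0.55,-0.55,-0.55,-0.55]'

```text
clock: 41.85
position: [0.5568, -0.3473, 0.1047]
ee_rot: [-0.001, 0.507, 0.862, -0.0]
contact_force: [-0.3, -0.2, 0.0]
width: 0.0662
gripper_force: 0.0
```

Run:
```python
from tubes import *
show(); d=snap('top'); tubes(d); goto([.550,-.4235,.022],51)
e=snap('side'); print(manip.place_of('side','tube1')[:5])
P=cloud(e); k=(P[...,2]>.044)&(P[...,2]<.056)&(abs(P[...,0]-.55)<.055)&(abs(P[...,1]+.4235)<.055); r=cv2.minAreaRect((P[k][:,:2]*1000).astype(np.float32)); print(k.sum(),r)
```

```text
t 41.85 p_true [ 0.5568 -0.3473  0.1367] yaw_y 29.05 zax [-0.002  0.001 -1.   ] w 0.0662 gf 0.0 F [-0.3 -0.2  0. ] q [-0.66  0.46  1.46 -0.    1.23 -1.17]
[431. 191.] ctr [ 594.2 -291.6] size [71.1 55. ] long axis deg 4.6 sat 14.0
delta [-0.1484 -0.1017  0.2868]
turn [-0.0066  0.0026 -0.736 ] deg 22.1
turn [3.600e-03 9.100e-03 5.264e+00] deg 157.9
[{'point': [0.5934, -0.2914, -0.0009], 'score': 0.95}, {'point': [0.3228, -0.3684, 0.0001], 'score': 0.93}, {'point': [0.5484, -0.4247, -0.0028], 'score': 0.85}, {'point': [0.4756, 0.3878, -0.0003], 'score': 0.68}, {'point': [0.6032, 0.0329, 0.0199], 'score': 0.56}]
156 ((550.796875, -428.4621276855469), (54.99640655517578, 70.48959350585938), 50.89989471435547)
```

>>> carry_out --delta_pos '[[-0.06,-0.04,0],[-0.12,-0.08,0],[-0.151,-0.103,0.02],[-0.151,-0.103,0.08],[-0.151,-0.103,0.16],[-0.151,-0.103,0.23],[-0.151,-0.103,0.28],[-0.151,-0.103,0.288],[-0.151,-0.103,0.288],[-0.151,-0.103,0.288],[-0.151,-0.103,0.288],[-0.151,-0.103,0.288]]' --turn '[[0,0,-0.25],[0,0,-0.5],[0,0,-0.7],[0,0,-0.735],[0,0,-0.735],[0,0,-0.735],[0,0,-0.735],[0,0,-0.735],[0,0,-0.735],[0,0,-0.735],[0,0,-0.735],[0,0,-0.735]]' --claw '[-0.55,-0.55,-0.55,-0.55,-0.55,-0.55,-0.55,-0.55,-0.55,1,1,1]' --force 60

```text
clock: 43.2
position: [0.5524, -0.4166, -0.0076]
ee_rot: [0.001, 0.332, 0.943, 0.0]
contact_force: [0.5, -0.3, 1.1]
width: 0.049
gripper_force: 63.9
```

>>> carry_out --delta_pos '[[0,0,0],[0,0,-0.05],[0,0,-0.15],[0,0,-0.25],[0,0,-0.3],[0,0,-0.3]]' --turn '[[0,0,0],[0,0,0],[0,0,0],[0,0,0],[0,0,0],[0,0,0]]' --claw '[1,1,1,1,1,1]'

```text
clock: 43.8
position: [0.5536, -0.4184, 0.1158]
ee_rot: [0.004, 0.332, 0.943, -0.001]
contact_force: [0.4, 0.8, -1.3]
width: 0.049
gripper_force: 63.5
```

```bash
python3 -c "
from h import *
show(); goto([.6025,-.043,.143],-.85)"
```

```text
t 43.8 p_true [ 0.5536 -0.4184  0.1478] yaw_y 51.19 zax [ 0.006 -0.005 -1.   ] w 0.049 gf 63.5 F [ 0.4  0.8 -1.3] q [-0.75  0.5   1.36  0.    1.28 -1.64]
delta [0.4931 0.808  0.0081]
turn [0.0062 0.0136 1.7348] deg 52.0
turn [-0.0163  0.0074 -4.2651] deg 128.0
```

>>> carry_out --delta_pos '[[0.04,0.06,0],[0.1,0.16,0],[0.16,0.26,0],[0.22,0.36,0],[0.28,0.46,0],[0.34,0.56,0],[0.4,0.66,0],[0.46,0.75,0],[0.49,0.8,0.005],[0.493,0.808,0.008]]' --turn '[[0,0,0.1],[0,0,0.25],[0,0,0.4],[0,0,0.55],[0,0,0.7],[0,0,0.85],[0,0,1],[0,0,1],[0,0,1],[0,0,1]]' --claw '[1,1,1,1,1,1,1,1,1,1]'

```text
clock: 44.8
position: [0.599, -0.0378, 0.1064]
ee_rot: [-0.002, 0.563, 0.826, -0.0]
contact_force: [-0.0, -1.4, -1.0]
width: 0.0487
gripper_force: 63.4
```

>>> carry_out --delta_pos '[[0,0,0],[0,0,0],[0,0,0],[0,0,0],[0,0,0]]' --turn '[[0,0,0.2],[0,0,0.45],[0,0,0.7],[0,0,0.735],[0,0,0.735]]' --claw '[1,1,1,1,1]'

```text
clock: 45.3
position: [0.5999, -0.0422, 0.1076]
ee_rot: [-0.001, 0.712, 0.702, -0.001]
contact_force: [-0.5, 0.0, -0.7]
width: 0.0487
gripper_force: 63.4
```

```bash
sed -i 's/^show(); s,x,r=st()/show(); s,x,r=st(); goto([.6033,-.043,.143],-.85)/' held.py; python3 held.py
```

```text
t 45.3 p_true [ 0.5999 -0.0422  0.1396] yaw_y -0.78 zax [-0.002  0.    -1.   ] w 0.0487 gf 63.4 F [-0.5  0.  -0.7] q [-0.19  0.38  1.59 -0.    1.18 -0.17]
delta [-0.0019  0.0084 -0.0086]
turn [-0.0036 -0.0002  0.0022] deg 0.1
turn [ 3.0000e-04 -5.7000e-03 -5.9978e+00] deg 179.9
40 rim y [-0.0842 -0.0835 -0.0157 -0.0156] x [0.5732 0.5947]
428 z [0.1164 0.1693] y [-0.09   -0.0892 -0.015  -0.0128] x [0.5614 0.6361]
```

>>> carry_out --delta_pos '[[0.01,0.008,0],[0.02,0.008,0.06],[0.02,0.008,0.13],[0.02,0.008,0.17],[0.02,0.008,0.18],[0.02,0.008,0.18]]' --turn '[[0,0,0],[0,0,0],[0,0,0],[0,0,0],[0,0,0],[0,0,0]]' --claw '[1,1,1,1,1,1]'

```text
clock: 46.0
position: [0.6039, -0.0333, 0.0363]
ee_rot: [-0.0, 0.712, 0.702, -0.0]
contact_force: [0.1, 0.2, -0.3]
width: 0.0487
gripper_force: 63.5
```

```bash
python3 held.py; python3 row.py
```

```text
t 46.0 p_true [ 0.6039 -0.0333  0.0683] yaw_y -0.83 zax [-0.001  0.    -1.   ] w 0.0487 gf 63.5 F [ 0.1  0.2 -0.3] q [-0.17  0.45  1.67  0.    1.02 -0.16]
delta [-0.0241 -0.0013 -0.1868]
turn [-0.0017 -0.0005  0.0008] deg 0.1
turn [ 8.0000e-04 -2.6000e-03 -5.9992e+00] deg 180.0
33 rim y [-0.074  -0.0738 -0.0056 -0.0055] x [0.5649 0.5945]
435 z [0.0385 0.0977] y [-0.0962 -0.0911  0.0285  0.0325] x [0.5599 0.6465]
t 46.1 p_true [ 0.605  -0.0336  0.0697] yaw_y -0.84 zax [ 0.002 -0.    -1.   ] w 0.049 gf 63.5 F [ 0.9  0.3 -1. ] q [-0.17  0.45  1.67  0.    1.02 -0.16]
top 77 lx [-27.5  21.9] ly [-18.5  70.6] ctrrect [array([-2.5, 25.4]), array([49.4, 91.4]), np.float64(1.6)]
[431. 192.] ctr [ 594.  -291.5] size [71.5 55.3] long axis deg 4.6 sat 13.0
[455. 277.] ctr [ 325.7 -364.5] size [53.1 71. ] long axis deg -40.7 sat 108.0
side 137 lx [-28.9  22.9] ly [-77.8  68.1] ctrrect [array([-3.7, -6.2]), array([ 53.4, 149.3]), np.float64(0.2)]
```

>>> carry_out --delta_pos '[[0,0,0.015],[0,0,0.03],[0,0,0.045],[0,0,0.06],[0,0,0.066],[0,0,0.069],[0,0,0.069]]' --turn '[[0,0,0],[0,0,0],[0,0,0],[0,0,0],[0,0,0],[0,0,0],[0,0,0]]' --claw '[1,1,1,1,1,1,1]'

```text
clock: 46.9
position: [0.6039, -0.0335, 0.0089]
ee_rot: [-0.0, 0.712, 0.702, -0.0]
contact_force: [-0.5, -0.9, -1.1]
width: 0.0487
gripper_force: 63.6
```

>>> carry_out --delta_pos '[[0.004,0,0],[0.008,0,0],[0.01,0,0],[0.01,0,0]]' --turn '[[0,0,0],[0,0,0],[0,0,0],[0,0,0]]' --claw '[1,1,1,1]'

```text
clock: 47.3
position: [0.6041, -0.0293, 0.0093]
ee_rot: [0.0, 0.712, 0.702, 0.0]
contact_force: [-0.0, -0.3, -1.9]
width: 0.0488
gripper_force: 63.6
```

>>> carry_out --delta_pos '[[0.002,0,0],[0.004,0,0],[0.004,0,0]]' --turn '[[0,0,0],[0,0,0],[0,0,0]]' --claw '[1,1,1]'

```text
clock: 47.6
position: [0.6039, -0.0285, 0.0092]
ee_rot: [0.0, 0.712, 0.702, -0.0]
contact_force: [-1.3, -1.6, 0.3]
width: 0.0488
gripper_force: 63.6
```

>>> carry_out --delta_pos '[[0.002,0,0],[0.004,0,0],[0.004,0,0]]' --turn '[[0,0,0],[0,0,0],[0,0,0]]' --claw '[1,1,1]'

```text
clock: 47.9
position: [0.6036, -0.0282, 0.0094]
ee_rot: [0.001, 0.712, 0.702, -0.001]
contact_force: [-3.0, -6.6, 1.0]
width: 0.0488
gripper_force: 63.8
```

>>> carry_out --delta_pos '[[0.002,0,0],[0.004,0,0],[0.004,0,0]]' --turn '[[0,0,0],[0,0,0],[0,0,0]]' --claw '[1,1,1]'

```text
clock: 48.2
position: [0.6036, -0.0282, 0.0096]
ee_rot: [0.002, 0.712, 0.703, -0.002]
contact_force: [-2.1, -10.4, 2.0]
width: 0.0489
gripper_force: 63.8
```

>>> carry_out --delta_pos '[[0,0,0.002],[0,0,0.004],[0,0,0.004],[0,0,0.004],[0,0,0.004],[-0.002,0,-0.04],[-0.002,0,-0.12],[-0.002,0,-0.2],[-0.002,0,-0.25],[-0.002,0,-0.25]]' --turn '[[0,0,0],[0,0,0],[0,0,0],[0,0,0],[0,0,0],[0,0,0],[0,0,0],[0,0,0],[0,0,0],[0,0,0]]' --claw '[1,1,-0.5,-0.55,-0.55,-0.55,-0.55,-0.55,-0.55,-0.55]'

```text
clock: 49.2
position: [0.6067, -0.0252, 0.1126]
ee_rot: [0.003, 0.712, 0.702, 0.003]
contact_force: [0.9, -0.4, 0.0]
width: 0.0663
gripper_force: 0.0
```

```bash
python3 row.py; python3 -c "
from h import *
goto([.594,-.2925,.14],94.8)"
```

```text
t 49.2 p_true [ 0.6067 -0.0252  0.1446] yaw_y -0.84 zax [ 0.007 -0.    -1.   ] w 0.0663 gf 0.0 F [ 0.9 -0.4  0. ] q [-0.16  0.38  1.58  0.    1.18 -0.14]
top 128 lx [-27.4  21.3] ly [-68.9  70.9] ctrrect [array([-2.4,  1.1]), array([ 49.6, 140. ]), np.float64(0.6)]
[431. 191.] ctr [ 594.2 -292.1] size [71.1 54.1] long axis deg 4.5 sat 13.0
[455. 277.] ctr [ 326.  -364.6] size [54.1 70.3] long axis deg -39.4 sat 112.0
side 229 lx [-27.8  23.6] ly [-73.1  71.7] ctrrect [array([-1.9,  0.2]), array([ 53.3, 146.6]), np.float64(1.6)]
delta [-0.6689 -0.0151  0.0021]
turn [-2.000e-04 -1.200e-03  2.812e+00] deg 84.4
turn [ 1.200e-03 -2.000e-04 -3.188e+00] deg 95.6
```

>>> carry_out --delta_pos '[[-0.05,0,0],[-0.15,0,0],[-0.27,0,0],[-0.39,0,0],[-0.51,-0.01,0],[-0.61,-0.015,0],[-0.669,-0.015,0]]' --turn '[[0,0,0.1],[0,0,0.25],[0,0,0.4],[0,0,0.6],[0,0,0.8],[0,0,1],[0,0,1]]' --claw '[-0.55,-0.55,-0.55,-0.55,-0.55,-0.55,-0.55]'

```text
clock: 50.0
position: [0.5925, -0.2958, 0.1066]
ee_rot: [-0.001, 0.871, 0.492, -0.001]
contact_force: [0.4, 0.7, 0.2]
width: 0.0662
gripper_force: 0.0
```

>>> carry_out --delta_pos '[[0,0,0],[0,0,0],[0,0,0],[0,0,0]]' --turn '[[0,0,0.25],[0,0,0.5],[0,0,0.75],[0,0,1]]' --claw '[-0.55,-0.55,-0.55,-0.55]'

```text
clock: 50.4
position: [0.5929, -0.2922, 0.1065]
ee_rot: [-0.002, 0.969, 0.249, -0.001]
contact_force: [0.5, 0.8, -0.4]
width: 0.066
gripper_force: 0.0
```

>>> carry_out --delta_pos '[[0,0,0],[0,0,0],[0,0,0],[0,0,0],[0,0,0]]' --turn '[[0,0,0.25],[0,0,0.5],[0,0,0.75],[0,0,0.81],[0,0,0.81]]' --claw '[-0.55,-0.55,-0.55,-0.55,-0.55]'

```text
clock: 50.9
position: [0.5931, -0.2921, 0.1068]
ee_rot: [-0.001, 0.999, 0.042, -0.001]
contact_force: [0.0, 0.1, -0.2]
width: 0.0657
gripper_force: 0.0
```

Run:
```python
from tubes import *
show(); goto([.594,-.2925,.022],94.8)
e=snap('side')
P=cloud(e); k=(P[...,2]>.044)&(P[...,2]<.056)&(abs(P[...,0]-.594)<.055)&(abs(P[...,1]+.2925)<.055); r=cv2.minAreaRect((P[k][:,:2]*1000).astype(np.float32)); print(k.sum(),r)
```

```text
t 50.9 p_true [ 0.5931 -0.2921  0.1388] yaw_y -85.14 zax [-0.003  0.002 -1.   ] w 0.0657 gf 0.0 F [ 0.   0.1 -0.2] q [-0.56  0.46  1.44  0.    1.24  0.92]
delta [0.0029 0.0018 0.2921]
turn [-0.0049  0.0055  0.0019] deg 0.2
turn [-0.0086 -0.0077 -5.9981] deg 179.9
146 ((594.8590087890625, -298.42095947265625), (74.96492767333984, 55.3277587890625), 8.334640502929688)
```

>>> carry_out --delta_pos '[[0.002,0.004,0.05],[0.002,0.004,0.13],[0.002,0.004,0.2],[0.002,0.004,0.26],[0.002,0.004,0.29],[0.002,0.004,0.292],[0.002,0.004,0.292],[0.002,0.004,0.292],[0.002,0.004,0.292],[0.002,0.004,0.292],[0.002,0.004,0.292]]' --turn '[[0,0,0],[0,0,0],[0,0,0],[0,0,0],[0,0,0],[0,0,0],[0,0,0],[0,0,0],[0,0,0],[0,0,0],[0,0,0]]' --claw '[-0.55,-0.55,-0.55,-0.55,-0.55,-0.55,-0.55,1,1,1,1]' --force 60

```text
clock: 52.05
position: [0.5963, -0.2953, -0.0059]
ee_rot: [0.001, 0.999, 0.042, 0.002]
contact_force: [0.6, -0.0, 6.1]
width: 0.0487
gripper_force: 64.5
```

>>> carry_out --delta_pos '[[0,0,0],[0,0,-0.05],[0,0,-0.15],[0,0,-0.25],[0,0,-0.3],[0,0,-0.3]]' --turn '[[0,0,0],[0,0,0],[0,0,0],[0,0,0],[0,0,0],[0,0,0]]' --claw '[1,1,1,1,1,1]'

```text
clock: 52.65
position: [0.597, -0.2958, 0.1161]
ee_rot: [0.002, 0.999, 0.042, 0.003]
contact_force: [0.4, -0.7, -1.4]
width: 0.0492
gripper_force: 63.8
```

```bash
python3 -c "
from h import *
show(); goto([.602,-.113,.143],-.85)"
```

```text
t 52.65 p_true [ 0.597  -0.2958  0.1481] yaw_y -85.15 zax [ 0.006 -0.004 -1.   ] w 0.0492 gf 63.8 F [ 0.4 -0.7 -1.4] q [-0.56  0.46  1.43  0.    1.25  0.92]
delta [ 0.051  -0.4543  0.0111]
turn [ 0.0154 -0.003  -2.81  ] deg 84.3
turn [-3.1000e-03 -1.5800e-02  3.1899e+00] deg 95.7
```

>>> carry_out --delta_pos '[[0.01,-0.06,0],[0.02,-0.14,0],[0.03,-0.22,0],[0.04,-0.3,0],[0.05,-0.38,0.005],[0.051,-0.44,0.01],[0.051,-0.454,0.01]]' --turn '[[0,0,-0.15],[0,0,-0.35],[0,0,-0.55],[0,0,-0.75],[0,0,-0.95],[0,0,-1],[0,0,-1]]' --claw '[1,1,1,1,1,1,1]'

```text
clock: 53.35
position: [0.5977, -0.1085, 0.1058]
ee_rot: [-0.002, 0.954, 0.301, -0.002]
contact_force: [-0.5, -0.3, -1.1]
width: 0.0485
gripper_force: 63.8
```

>>> carry_out --delta_pos '[[0,0,0],[0,0,0],[0,0,0],[0,0,0]]' --turn '[[0,0,-0.25],[0,0,-0.5],[0,0,-0.75],[0,0,-1]]' --claw '[1,1,1,1]'

```text
clock: 53.75
position: [0.5991, -0.1126, 0.1068]
ee_rot: [-0.001, 0.843, 0.538, -0.001]
contact_force: [-0.2, 0.0, -1.4]
width: 0.0486
gripper_force: 63.8
```

>>> carry_out --delta_pos '[[0,0,0],[0,0,0],[0,0,0],[0,0,0],[0,0,0]]' --turn '[[0,0,-0.25],[0,0,-0.5],[0,0,-0.75],[0,0,-0.81],[0,0,-0.81]]' --claw '[1,1,1,1,1]'

```text
clock: 54.25
position: [0.5992, -0.1126, 0.1069]
ee_rot: [-0.001, 0.713, 0.701, -0.001]
contact_force: [-0.1, 0.2, -1.9]
width: 0.0489
gripper_force: 63.8
```

```bash
sed -i 's/goto(\[.6033,-.043/goto([.6025,-.113/' held.py; python3 held.py
```

```text
t 54.25 p_true [ 0.5992 -0.1126  0.1389] yaw_y -0.93 zax [-0.002  0.    -1.   ] w 0.0489 gf 63.8 F [-0.1  0.2 -1.9] q [-0.3   0.39  1.57 -0.    1.18 -0.28]
delta [-0.0008  0.0083 -0.0103]
turn [-0.0043 -0.0002 -0.0026] deg 0.2
turn [-4.0000e-04  6.8000e-03  5.9974e+00] deg 179.9
25 rim y [-0.1462 -0.1417 -0.0776 -0.0771] x [0.5606 0.6222]
444 z [0.1134 0.1678] y [-0.1531 -0.152  -0.0778 -0.0756] x [0.5605 0.6348]
```

>>> carry_out --delta_pos '[[0,0.008,0],[0,0.008,0.06],[0,0.008,0.13],[0,0.008,0.17],[0,0.008,0.175],[0,0.008,0.175]]' --turn '[[0,0,0],[0,0,0],[0,0,0],[0,0,0],[0,0,0],[0,0,0]]' --claw '[1,1,1,1,1,1]'

```text
clock: 54.95
position: [0.6034, -0.112, 0.0381]
ee_rot: [-0.0, 0.712, 0.702, -0.0]
contact_force: [0.3, 0.8, -1.2]
width: 0.0487
gripper_force: 63.8
```

```bash
python3 held.py
```

```text
t 54.95 p_true [ 0.6034 -0.112   0.0701] yaw_y -0.86 zax [-0.  0. -1.] w 0.0487 gf 63.8 F [ 0.3  0.8 -1.2] q [-0.3   0.46  1.65  0.    1.04 -0.28]
delta [-0.0026 -0.0022 -0.1823]
turn [-0.0008 -0.0003 -0.0005] deg 0.0
turn [-4.0000e-04  1.2000e-03  5.9995e+00] deg 180.0
16 rim y [-0.1466 -0.1431 -0.077  -0.0766] x [0.5663 0.6254]
429 z [0.0405 0.0992] y [-0.1595 -0.1517 -0.0504 -0.0474] x [0.5627 0.6391]
```

>>> carry_out --delta_pos '[[0,-0.004,0],[0,-0.004,0.015],[0,-0.004,0.03],[0,-0.004,0.045],[0,-0.004,0.06],[0,-0.004,0.066],[0,-0.004,0.069],[0,-0.004,0.069]]' --turn '[[0,0,0],[0,0,0],[0,0,0],[0,0,0],[0,0,0],[0,0,0],[0,0,0],[0,0,0]]' --claw '[1,1,1,1,1,1,1,1]'

```text
clock: 55.85
position: [0.6016, -0.1119, 0.0106]
ee_rot: [-0.0, 0.712, 0.702, 0.0]
contact_force: [-0.2, 0.1, -1.3]
width: 0.0489
gripper_force: 63.8
```

>>> carry_out --delta_pos '[[0.004,0,0],[0.008,0,0],[0.012,0,0],[0.012,0,0]]' --turn '[[0,0,0],[0,0,0],[0,0,0],[0,0,0]]' --claw '[1,1,1,1]'

```text
clock: 56.25
position: [0.6017, -0.1068, 0.0108]
ee_rot: [0.0, 0.712, 0.702, 0.0]
contact_force: [-0.7, 0.7, -1.4]
width: 0.0488
gripper_force: 63.8
```

>>> carry_out --delta_pos '[[0.003,0,0],[0.006,0,0],[0.006,0,0]]' --turn '[[0,0,0],[0,0,0],[0,0,0]]' --claw '[1,1,1]'

```text
clock: 56.55
position: [0.6018, -0.106, 0.0109]
ee_rot: [0.001, 0.712, 0.702, -0.001]
contact_force: [-1.0, -4.7, -1.4]
width: 0.0489
gripper_force: 63.8
```

>>> carry_out --delta_pos '[[0.003,0,0],[0.006,0,0],[0.008,0,0.002],[0.008,0,0.004]]' --turn '[[0,0,0],[0,0,0],[0,0,0],[0,0,0]]' --claw '[1,1,1,1]'

```text
clock: 56.95
position: [0.6023, -0.1061, 0.0106]
ee_rot: [0.003, 0.711, 0.703, -0.002]
contact_force: [-3.2, -12.3, 5.9]
width: 0.049
gripper_force: 64.8
```

>>> carry_out --delta_pos '[[0,0,0],[0,0,0],[0,0,0],[0,0,-0.04],[0,0,-0.12],[0,0,-0.2],[0,0,-0.25],[0,-0.15,-0.25],[0,-0.25,-0.25],[0,-0.35,-0.25],[0,-0.35,-0.25]]' --turn '[[0,0,0],[0,0,0],[0,0,0],[0,0,0],[0,0,0],[0,0,0],[0,0,0],[0,0,0],[0,0,0],[0,0,0],[0,0,0]]' --claw '[-0.5,-0.55,-0.55,-0.55,-0.55,-0.55,-0.55,-0.3,0.1,0.2,0.2]'

```text
clock: 58.05
position: [0.4548, -0.0971, 0.1084]
ee_rot: [-0.003, 0.713, 0.702, -0.001]
contact_force: [0.1, -0.0, -0.0]
width: 0.0346
gripper_force: 0.0
```

```bash
python3 row.py
python3 - <<'E'
from h import *
d=snap('top')
for n in('catch_knob','lever_knob'): print(n,[ (np.round(o['point'],4),o['score']) for o in manip.place_of('top',n)[:2]])
e=snap('side')
for n in('catch_knob','lever_knob'): print(n,[ (np.round(o['point'],4),o['score']) for o in manip.place_of('side',n)[:2]])
a=d['image'][160:250,265:400][...,::-1]; b=e['image'][175:270,270:390][...,::-1]
cv2.imwrite('pics/ts10.png',np.hstack([cv2.resize(a,(450,300),interpolation=2),cv2.resize(b,(350,300),interpolation=2)]))
E
```

```text
t 58.05 p_true [ 0.4548 -0.0971  0.1404] yaw_y -0.89 zax [-0.007  0.003 -1.   ] w 0.0346 gf 0.0 F [ 0.1 -0.  -0. ] q [-0.36  0.19  1.87  0.    1.09 -0.34]
top 360 lx [-27.4  23.7] ly [-138.8   70.6] ctrrect [array([ -1.6, -34. ]), array([ 52. , 210.2]), np.float64(0.3)]
[455. 277.] ctr [ 326.1 -365.1] size [54.1 70. ] long axis deg -38.8 sat 124.0
side 334 lx [-27.5  23.9] ly [-142.4   70. ] ctrrect [array([ -1.3, -36.6]), array([215.2,  53.4]), np.float64(89.6)]
catch_knob [(array([0.6054, 0.0355, 0.0152]), 0.75), (array([ 0.461 , -0.0216,  0.0661]), 0.56)]
lever_knob [(array([ 0.4436, -0.0676,  0.0731]), 0.58)]
catch_knob [(array([ 0.4736, -0.0195,  0.0655]), 0.62), (array([ 0.6021, -0.0022, -0.0037]), 0.38)]
lever_knob [(array([ 0.446 , -0.0694,  0.0706]), 0.77)]
```

View pics/ts10.png

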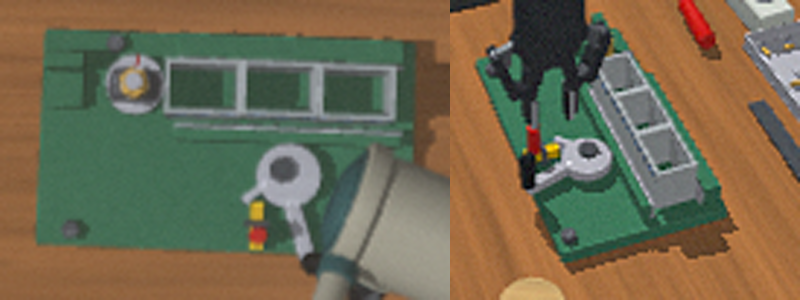

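Run:
```python
from h import *
d=snap('top'); im=d['image'].astype(int); P=cloud(d)
red=(im[...,0]-im[...,1]>60)&(im[...,0]-im[...,2]>60); v,u=np.mgrid[0:400,0:640]
k=red&(abs(u-342)<9)&(abs(v-229)<12); print(k.sum(),u[k].mean(),v[k].mean(),u[k].min(),u[k].max(),v[k].min(),v[k].max(),P[k][:,2].round(3)); kk=k&(P[...,2]>.055)
print(ray(d,u[kk].mean(),v[kk].mean(),.067), P[kk].mean(0))
x=ray(d,u[kk].mean(),v[kk].mean(),.067); goto([x[0],x[1],.1],-.85); goto([x[0],x[1],.046],-.85)
e=snap('side'); im=e['image'].astype(int); red=(im[...,0]-im[...,1]>60)&(im[...,0]-im[...,2]>60); P=cloud(e); k=red&(abs(P[...,0]-.465)<.03)&(abs(P[...,1]+.02)<.03)&(P[...,2]>.03); print(k.sum(),P[k].mean(0),P[k].min(0),P[k].max(0))
```

```text
22 341.90909090909093 230.0909090909091 340 344 228 232 [0.037 0.064 0.064 0.064 0.068 0.066 0.068   nan 0.068 0.064 0.063 0.069
 0.067 0.062 0.066 0.066 0.064 0.065 0.054 0.066 0.07  0.067]
[ 0.4693907  -0.01771022  0.067     ] [ 0.46941583 -0.01777484  0.06586247]
delta [0.2045 0.0139 0.1022]
turn [-0.0001 -0.0005  0.0005] deg 0.0
turn [ 7.0000e-04 -1.0000e-04 -5.9995e+00] deg 180.0
delta [0.2045 0.0139 0.2372]
turn [-0.0001 -0.0005  0.0005] deg 0.0
turn [ 7.0000e-04 -1.0000e-04 -5.9995e+00] deg 180.0
30 [ 0.4685523  -0.02563663  0.05219314] [ 0.46223087 -0.03049462  0.03432224] [ 0.47553674 -0.01948169  0.0686647 ]
```

>>> carry_out --delta_pos '[[0.08,0.005,0],[0.16,0.01,0],[0.2,0.01,0.03],[0.2,0.01,0.1],[0.2,0.01,0.18],[0.2,0.01,0.225],[0.2,0.01,0.237],[0.2,0.01,0.237],[0.2,0.01,0.237],[0.2,0.01,0.237]]' --turn '[[0,0,0],[0,0,0],[0,0,0],[0,0,0],[0,0,0],[0,0,0],[0,0,0],[0,0,0],[0,0,0],[0,0,0]]' --claw '[0.2,0.2,0.2,0.2,0.2,0.2,0.2,1,1,1]' --force 40

```text
clock: 59.55
position: [0.4678, -0.0195, 0.0146]
ee_rot: [0.001, 0.712, 0.702, 0.001]
contact_force: [1.4, 0.3, -8.4]
width: 0.0148
gripper_force: 39.2
```

```bash
python3 -c "
from h import *
show()"
```

```text
t 59.55 p_true [ 0.4678 -0.0195  0.0466] yaw_y -0.87 zax [ 0.002 -0.    -1.   ] w 0.0148 gf 39.2 F [ 1.4  0.3 -8.4] q [-0.19  0.31  2.    0.    0.84 -0.18]
```

Knob gripped (14.8 mm). Draw 24 mm towards −x.

>>> carry_out --delta_pos '[[0,-0.01,0],[0,-0.025,0],[0,-0.04,0],[0,-0.052,0],[0,-0.058,0],[0,-0.058,0]]' --turn '[[0,0,0],[0,0,0],[0,0,0],[0,0,0],[0,0,0],[0,0,0]]' --claw '[1,1,1,1,1,1]'

```text
clock: 60.15
position: [0.4477, -0.0193, 0.0146]
ee_rot: [0.003, 0.713, 0.701, 0.003]
contact_force: [10.5, 1.3, -15.8]
width: 0.0144
gripper_force: 39.5
```

```bash
python3 -c "
from h import *
show()"
```

```text
t 60.15 p_true [ 0.4477 -0.0193  0.0466] yaw_y -0.93 zax [ 0.009 -0.    -1.   ] w 0.0144 gf 39.5 F [ 10.5   1.3 -15.8] q [-0.2   0.28  2.04  0.    0.81 -0.19]
```

>>> carry_out --delta_pos '[[0,0.004,0],[0,0.006,0],[0,0.006,0],[0,0.006,-0.06],[0,0.006,-0.13],[-0.06,0.006,-0.13],[-0.122,0.003,-0.13],[-0.122,0.003,-0.13]]' --turn '[[0,0,0],[0,0,0],[0,0,0],[0,0,0],[0,0,0],[0,0,0],[0,0,0],[0,0,0]]' --claw '[0.2,0.2,0,0,0,0,0,0]'

```text
clock: 60.95
position: [0.4442, -0.0699, 0.067]
ee_rot: [0.001, 0.713, 0.701, -0.0]
contact_force: [-0.3, 0.2, -0.0]
width: 0.0428
gripper_force: 0.0
```

Run:
```python
from h import *
show(); goto([.445,-.0683,.05],-.85)
d=snap('side'); print([(n,np.round(o['point'],4)) for n in('catch_knob','lever_knob') for o in manip.place_of('side',n)[:1]])
d=snap('top'); print([(n,np.round(o['point'],4)) for n in('catch_knob','lever_knob') for o in manip.place_of('top',n)[:2]])
```

```text
t 60.95 p_true [ 0.4442 -0.0699  0.099 ] yaw_y -0.98 zax [ 0.001 -0.001 -1.   ] w 0.0428 gf 0.0 F [-0.3  0.2 -0. ] q [-0.31  0.21  1.96 -0.    0.97 -0.29]
delta [0.0043 0.0017 0.1224]
turn [ 0.0018  0.0026 -0.0042] deg 0.2
turn [ 4.1000e-03 -2.9000e-03  5.9958e+00] deg 179.9
[('catch_knob', array([ 0.4522, -0.0182,  0.0635])), ('lever_knob', array([ 0.4437, -0.0687,  0.0763]))]
[('catch_knob', array([ 0.536 ,  0.5682, -0.0026])), ('catch_knob', array([0.605 , 0.0693, 0.0167])), ('lever_knob', array([0.6062, 0.068 , 0.0183]))]
```

>>> carry_out --delta_pos '[[0.004,0.002,0.03],[0.004,0.002,0.07],[0.004,0.002,0.11],[0.004,0.002,0.122],[0.004,0.002,0.122],[0.004,0.002,0.122],[0.004,0.002,0.122],[0.004,0.002,0.122]]' --turn '[[0,0,0],[0,0,0],[0,0,0],[0,0,0],[0,0,0],[0,0,0],[0,0,0],[0,0,0]]' --claw '[0,0,0,0,0,1,1,1]' --force 60

```text
clock: 62.05
position: [0.4457, -0.0663, 0.0183]
ee_rot: [0.001, 0.712, 0.702, 0.0]
contact_force: [0.5, 1.4, 4.0]
width: 0.0189
gripper_force: 58.7
```

Run:
```python
from h import *
show(); s,x,r=st(); M=r.as_matrix(); piv=np.array([.5314,-.0409])
v=x[:2]-piv; print(np.hypot(*v),np.degrees(np.arctan2(v[1],v[0]))%360)
R0=np.hypot(*v); a0=np.arctan2(v[1],v[0])
for da in range(6,79,6):
    a=a0+np.radians(da); p=piv+R0*np.array([np.cos(a),np.sin(a)]); dd=np.append(p-x[:2],0); print(da,np.round(M.T@dd/.4,3), np.round(np.degrees(a)%360,1))
```

```text
t 62.05 p_true [ 0.4457 -0.0663  0.0503] yaw_y -0.86 zax [ 0.002 -0.    -1.   ] w 0.0189 gf 58.7 F [0.5 1.4 4. ] q [-0.3   0.28  2.03  0.    0.83 -0.29]
0.0894396610840595 196.530797996471
6 [-0.022  0.008  0.   ] 202.5
12 [-0.043  0.019  0.   ] 208.5
18 [-0.063  0.031  0.   ] 214.5
24 [-0.081  0.046  0.   ] 220.5
30 [-0.098  0.062  0.   ] 226.5
36 [-0.113  0.08   0.   ] 232.5
42 [-0.126  0.1    0.   ] 238.5
48 [-0.136  0.12   0.   ] 244.5
54 [-0.145  0.142  0.   ] 250.5
60 [-0.151  0.165  0.   ] 256.5
66 [-0.155  0.188  0.   ] 262.5
72 [-0.157  0.211  0.   ] 268.5
78 [-0.156  0.234  0.   ] 274.5
```

>>> carry_out --delta_pos '[[-0.011,0.004,0],[-0.022,0.008,0],[-0.043,0.019,0],[-0.063,0.031,0],[-0.081,0.046,0],[-0.098,0.062,0],[-0.113,0.08,0],[-0.126,0.1,0],[-0.126,0.1,0]]' --turn '[[0,0,0],[0,0,0],[0,0,0],[0,0,0],[0,0,0],[0,0,0],[0,0,0],[0,0,0],[0,0,0]]' --claw '[1,1,1,1,1,1,1,1,1]'

```text
clock: 62.95
position: [0.4809, -0.121, 0.018]
ee_rot: [-0.001, 0.711, 0.703, -0.005]
contact_force: [-9.4, -10.1, 10.0]
width: 0.0188
gripper_force: 60.0
```

```bash
cat > lev.py <<'E'
from h import *
show(); s,x,r=st(); piv=np.array([.5314,-.0409]); v=x[:2]-piv; print(np.hypot(*v),np.degrees(np.arctan2(v[1],v[0]))%360)
E
python3 lev.py
```

```text
t 62.95 p_true [ 0.4809 -0.121   0.05  ] yaw_y -0.6 zax [-0.007 -0.006 -1.   ] w 0.0188 gf 60.0 F [ -9.4 -10.1  10. ] q [-0.38  0.34  1.93 -0.01  0.88 -0.36]
0.0946805864976411 237.7632206149753
```

>>> carry_out --delta_pos '[[-0.004,0.01,0],[-0.007,0.02,0],[-0.012,0.032,0],[-0.014,0.042,0],[-0.017,0.054,0],[-0.019,0.065,0],[-0.021,0.078,0],[-0.022,0.09,0],[-0.022,0.09,0]]' --turn '[[0,0,0],[0,0,0],[0,0,0],[0,0,0],[0,0,0],[0,0,0],[0,0,0],[0,0,0],[0,0,0]]' --claw '[1,1,1,1,1,1,1,1,1]'

```text
clock: 63.85
position: [0.516, -0.1394, 0.0183]
ee_rot: [0.005, 0.708, 0.706, -0.011]
contact_force: [-15.8, -33.7, 5.4]
width: 0.0188
gripper_force: 58.8
```

```bash
python3 lev.py
```

```text
t 63.85 p_true [ 0.516  -0.1394  0.0503] yaw_y -0.17 zax [-0.008 -0.021 -1.   ] w 0.0188 gf 58.8 F [-15.8 -33.7   5.4] q [-0.38  0.38  1.85 -0.03  0.91 -0.36]
0.09966063257518426 261.0937075694789
```

>>> carry_out --delta_pos '[[-0.006,0.003,0],[-0.011,0.006,0],[-0.012,0.012,0],[-0.012,0.018,0],[-0.012,0.024,0],[-0.012,0.03,0],[-0.012,0.03,0]]' --turn '[[0,0,0],[0,0,0],[0,0,0],[0,0,0],[0,0,0],[0,0,0],[0,0,0]]' --claw '[1,1,1,1,1,1,1]'

```text
clock: 64.55
position: [0.5279, -0.142, 0.0183]
ee_rot: [0.003, 0.709, 0.705, -0.009]
contact_force: [-13.6, -26.0, 6.7]
width: 0.0185
gripper_force: 59.0
```

```bash
python3 lev.py
```

```text
t 64.55 p_true [ 0.5279 -0.142   0.0503] yaw_y -0.33 zax [-0.008 -0.017 -1.   ] w 0.0185 gf 59.0 F [-13.6 -26.    6.7] q [-0.38  0.4   1.82 -0.02  0.92 -0.36]
0.1012002726191384 268.0191291422876
```

```bash
python3 - <<'E'
from h import *
d=snap('top'); print('hub',ray(d,350.3,210.9,.045),ray(d,350.3,210.9))
e=snap('side')
a=d['image'][160:250,265:400][...,::-1]; b=e['image'][175:270,270:390][...,::-1]
cv2.imwrite('pics/ts11.png',np.hstack([cv2.resize(a,(450,300),interpolation=2),cv2.resize(b,(350,300),interpolation=2)]))
print([(c,n,np.round(o['point'],4)) for c in('top','side') for n in('catch_knob','lever_knob') for o in manip.place_of(c,n)[:1]])
E
python3 row.py
```

```text
hub [ 0.5293673 -0.0435891  0.045    ] [ 0.53016553 -0.04454094  0.03236898]
[('top', 'catch_knob', array([ 0.4433, -0.0188,  0.0659])), ('top', 'lever_knob', array([ 0.5239, -0.133 ,  0.0711])), ('side', 'catch_knob', array([ 0.4527, -0.0173,  0.0633])), ('side', 'lever_knob', array([0.6018, 0.0637, 0.0174]))]
t 64.85 p_true [ 0.5279 -0.142   0.0502] yaw_y -0.35 zax [-0.008 -0.017 -1.   ] w 0.0188 gf 59.0 F [-13.  -26.5   6.4] q [-0.38  0.4   1.82 -0.02  0.92 -0.36]
top 329 lx [-25.5  25.2] ly [-132.3   70.5] ctrrect [array([ -0.3, -33.6]), array([ 50.8, 209.1]), np.float64(0.1)]
[455. 278.] ctr [ 325.8 -364.8] size [53.5 70.3] long axis deg -39.4 sat 108.0
side 92 lx [-25.6  26. ] ly [-143.4  -23.8] ctrrect [array([  0.6, -81.2]), array([125.2,  51.8]), np.float64(89.6)]
```

View pics/ts11.png

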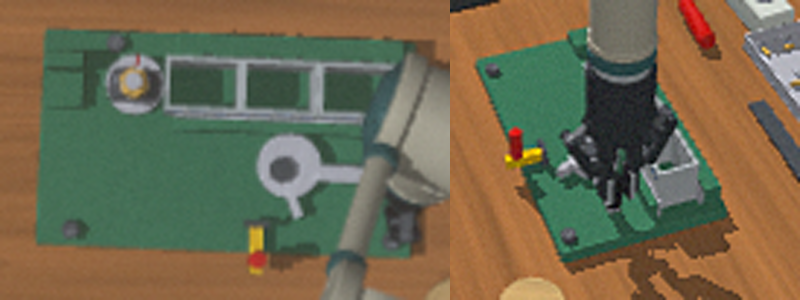

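>>> carry_out --delta_pos '[[0,0,0],[0,0,0],[0,0,0],[0,0,-0.05],[0,0,-0.13],[0,-0.1,-0.18],[0,-0.22,-0.18],[0,-0.34,-0.18],[0,-0.4,-0.18],[0,-0.4,-0.18]]' --turn '[[0,0,0],[0,0,0],[0,0,0],[0,0,0],[0,0,0],[0,0,0],[0,0,0],[0,0,0],[0,0,0],[0,0,0]]' --claw '[0.2,0.1,0.1,0.1,0.1,0.1,0.5,1,1,1]'

```text
clock: 65.95
position: [0.3683, -0.1276, 0.0893]
ee_rot: [-0.001, 0.713, 0.702, -0.0]
contact_force: [0.3, 0.1, -0.2]
width: -0.0001
gripper_force: 0.0
```

```bash
python3 - <<'E'
from h import *
show()
d=snap('top'); P=cloud(d); im=d['image'].astype(int)
print([(n,np.round(o['point'],4)) for n in('lever_knob','catch_knob') for o in manip.place_of('top',n)[:1]])
k=(P[...,2]>.06)&(P[...,2]<.085)&(abs(P[...,0]-.53)<.035)&(abs(P[...,1]+.135)<.04)&(im.max(2)<90); print(k.sum(),P[k].mean(0).round(4),P[k].min(0).round(4),P[k].max(0).round(4))
# lever bar direction
hs=cv2.cvtColor(d['image'],cv2.COLOR_RGB2HSV); k=(hs[...,1]<50)&(hs[...,2]>120)&(P[...,1]<-.07)&(P[...,1]>-.115)&(abs(P[...,0]-.53)<.02)&(P[...,2]<.05); q=P[k]; print(k.sum(),np.polyfit(q[:,1],q[:,0],1), q[:,0].mean())
e=snap('side'); print([(n,np.round(o['point'],4)) for n in('lever_knob',) for o in manip.place_of('side',n)[:1]])
E
python3 row.py
```

```text
t 65.95 p_true [ 0.3683 -0.1276  0.1213] yaw_y -0.89 zax [-0.002  0.001 -1.   ] w -0.0001 gf 0.0 F [ 0.3  0.1 -0.2] q [-0.51  0.1   2.04  0.    1.01 -0.5 ]
[('lever_knob', array([5.363e-01, 5.691e-01, 3.000e-04])), ('catch_knob', array([ 0.4419, -0.0203,  0.0688]))]
40 [ 0.5257 -0.131   0.0721] [ 0.5171 -0.141   0.0657] [ 0.5358 -0.1214  0.0814]
81 [0.14208489 0.54216509] 0.5294185900523084
[('lever_knob', array([ 0.5293, -0.131 ,  0.0756]))]
t 66.2 p_true [ 0.3739 -0.1297  0.1217] yaw_y -0.82 zax [ 0.002 -0.    -1.   ] w -0.0001 gf 0.0 F [-1.  -0.   0.7] q [-0.51  0.1   2.03  0.    1.   -0.5 ]
top 369 lx [-25.3  25. ] ly [-138.7   70.5] ctrrect [array([ -0.3, -34.3]), array([ 51. , 210.4]), np.float64(0.1)]
[455. 277.] ctr [ 326.3 -364.1] size [54.4 70.5] long axis deg -40.1 sat 125.0
side 359 lx [-26.4  25.4] ly [-142.    69.4] ctrrect [array([ -0.4, -36.2]), array([ 53. , 214.7]), np.float64(0.1)]
```

```bash
python3 -c "
from h import *
goto([.475,-.131,.12],-.85); goto([.475,-.131,.05],-.85)"
```

```text
delta [-2.000e-04  2.541e-01  3.700e-03]
turn [ 0.0009 -0.0001  0.0012] deg 0.0
turn [ 1.0000e-04  1.4000e-03 -5.9988e+00] deg 180.0
delta [-2.000e-04  2.540e-01  1.787e-01]
turn [ 0.0009 -0.0001  0.0012] deg 0.0
turn [ 1.0000e-04  1.4000e-03 -5.9988e+00] deg 180.0
```

>>> carry_out --delta_pos '[[0,0.08,0],[0,0.16,0],[0,0.23,0.04],[0,0.254,0.1],[0,0.254,0.16],[0,0.254,0.179],[0,0.254,0.179],[0,0.28,0.179],[0,0.3,0.179],[0,0.31,0.179],[0,0.315,0.179]]' --turn '[[0,0,0],[0,0,0],[0,0,0],[0,0,0],[0,0,0],[0,0,0],[0,0,0],[0,0,0],[0,0,0],[0,0,0],[0,0,0]]' --claw '[1,1,1,1,1,1,1,1,1,1,1]'

```text
clock: 67.4
position: [0.4995, -0.1315, 0.0187]
ee_rot: [0.001, 0.712, 0.702, 0.0]
contact_force: [-1.1, -0.5, 0.7]
width: 0.0001
gripper_force: 0.0
```

>>> carry_out --delta_pos '[[0,0.006,0],[0,0.012,0],[0,0.018,0],[0,0.018,0]]' --turn '[[0,0,0],[0,0,0],[0,0,0],[0,0,0]]' --claw '[1,1,1,1]'

```text
clock: 67.8
position: [0.5031, -0.1311, 0.0178]
ee_rot: [-0.002, 0.712, 0.702, -0.001]
contact_force: [-4.9, -1.1, 5.0]
width: -0.0001
gripper_force: 2.5
```

>>> carry_out --delta_pos '[[0,0.006,0],[0,0.012,0],[0,0.012,0]]' --turn '[[0,0,0],[0,0,0],[0,0,0]]' --claw '[1,1,1]'

```text
clock: 68.1
position: [0.5044, -0.1313, 0.0177]
ee_rot: [-0.004, 0.712, 0.702, -0.004]
contact_force: [-12.4, -3.6, 9.1]
width: -0.0
gripper_force: 5.9
```

>>> carry_out --delta_pos '[[0,0.006,0],[0,0.012,0],[0,0.012,0]]' --turn '[[0,0,0],[0,0,0],[0,0,0]]' --claw '[1,1,1]'

```text
clock: 68.4
position: [0.5056, -0.1315, 0.0177]
ee_rot: [-0.006, 0.711, 0.703, -0.006]
contact_force: [-18.8, -5.2, 14.5]
width: 0.0
gripper_force: 9.4
```

>>> carry_out --delta_pos '[[0,0.006,0],[0,0.012,0],[0,0.012,0]]' --turn '[[0,0,0],[0,0,0],[0,0,0]]' --claw '[1,1,1]'

```text
clock: 68.7
position: [0.5055, -0.1315, 0.0177]
ee_rot: [-0.009, 0.711, 0.703, -0.009]
contact_force: [-27.0, -7.8, 22.0]
width: -0.0001
gripper_force: 14.2
```

>>> carry_out --delta_pos '[[0,-0.03,0],[0,-0.08,-0.02],[0,-0.12,-0.1],[0,-0.2,-0.18],[0,-0.3,-0.25],[0,-0.42,-0.3],[0,-0.42,-0.3]]' --turn '[[0,0,0],[0,0,0],[0,0,0],[0,0,0],[0,0,0],[0,0,0],[0,0,0]]' --claw '[1,1,1,1,1,1,1]'

```text
clock: 69.4
position: [0.3478, -0.128, 0.1397]
ee_rot: [0.001, 0.713, 0.701, -0.0]
contact_force: [0.6, 0.4, -0.5]
width: 0.0002
gripper_force: 0.0
```

```bash
python3 row.py
python3 - <<'E'
from h import *
d=snap('top'); P=cloud(d); im=d['image'].astype(int)
k=(P[...,2]>.06)&(P[...,2]<.085)&(abs(P[...,0]-.53)<.035)&(abs(P[...,1]+.135)<.04)&(im.max(2)<90); print(k.sum(),P[k].mean(0).round(4))
print([(n,np.round(o['point'],4)) for n in('stop_mark','catch_knob','spanner','spanner_end') for o in manip.place_of('top',n)[:1]])
e=snap('side'); 
a=d['image'][150:300,180:405][...,::-1]; b=e['image'][130:280,220:400][...,::-1]
cv2.imwrite('pics/ts12.png',np.hstack([cv2.resize(a,(436,300),interpolation=2),cv2.resize(b,(360,300),interpolation=2)]))
E
```

```text
t 69.4 p_true [ 0.3478 -0.128   0.1717] yaw_y -0.95 zax [ 0.001 -0.001 -1.   ] w 0.0002 gf 0.0 F [ 0.6  0.4 -0.5] q [-0.54  0.01  1.99 -0.    1.14 -0.52]
top 372 lx [-25.5  25.1] ly [-138.9   70.5] ctrrect [array([ -0.2, -34.3]), array([210.4,  51.6]), np.float64(89.7)]
[456. 277.] ctr [ 326.7 -365.6] size [53.  67.9] long axis deg -39.9 sat 117.0
side 358 lx [-25.9  25.4] ly [-142.3   69.6] ctrrect [array([ -0.5, -36.9]), array([215.5,  52.9]), np.float64(89.7)]
40 [ 0.5257 -0.131   0.0723]
[('stop_mark', array([0.6314, 0.0956, 0.0327])), ('catch_knob', array([ 0.4447, -0.0212,  0.0699])), ('spanner', array([0.6066, 0.1005, 0.076 ])), ('spanner_end', array([0.3816, 0.4054, 0.0029]))]
```

View pics/ts12.png

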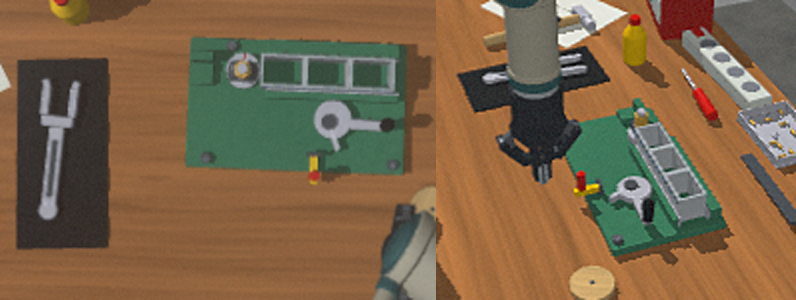

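The final picture shows the spanner flat on the mat (left panel, 50,150), the three tubes in one row against the stop (262–398, 73), the bolt drawn out (314,170) and the lever parallel to the jaws (knob at 388,125).

```bash
python3 -c "
from rig import manip
print(manip.sign_off())"
```

```text
the job is handed in; nothing more can be done
None
```

The job is handed in at about 69 s on the robot's clock: the locknut is turned to a dead stop, the spanner is back flat on the mat, all three tubes stand butted in a row against the end stop, and the bolt is drawn with the cam lever hard against its stop. The hand-in returned no verdict, and the stop mark's creep was checked only to the camera's 4 mm.

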